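Trim a top-heavy sprayer boom on its sprung stand

ROBOT

A 6-joint arm with a two-finger parallel gripper is mounted at the origin on the work surface. World frame = base frame: x ahead of the robot, y to its left, z up, the work surface at z = 0. Lengths are in m, angles in degrees, forces in N, time in s.
With the tool pointing down it reaches from about 0.4 to 0.825 m from the base axis. Payload 7 kg.
Tool frame: the origin (TCP) lies midway between the tips of the shut fingers; the grasp point (between the pads) lies 19 mm behind it; z points along the fingers, y is the line along which they close (so a half turn about z gives the same grasp; the last joint's range is limited). The gripper opens to 88 mm and grips with 3 to 60 N. Pads are 19 mm wide; open, the fingers measure 130 mm over their backs; the gripper's body (78 mm by 193 mm) begins 47 mm behind the grasp point.
Start: joints at [-49.039, 20.546, 0.682, 0, -70.136, -16.507], TCP at [0.279, -0.614, 0.227] pointing down, gripper open.
Joint ranges: [-176.03, 176.03], [-82.01, 121.73], [-58.28, 71.71], [-173.87, 95.51], [-174.79, -0.11], [-173.66, 173.66]. Speed limits (degrees/s): [136.94, 136.94, 172.46, 180, 180, 180].

INTERFACE

Orientations are given as [roll, pitch, yaw] about the fixed x, y, z axes, in that order (R = Rz(yaw) Ry(pitch) Rx(roll)).
In Python, from plant import get_state, optics, order gives the robot as it stands. The module is installed in compiled form; this text tells all that it offers.
- The arm moves only by the tool send_rows, never from a script. Its argument "moves" is a list of rows, each an object with "slide": the shift along the tool's x, y, z as a fraction of full scale, a list of three; "turn": the turn about the tool's z as a fraction of full scale; "gripper": the opening, from 0 (shut) to 1 (fully open). A call has exactly 5 rows; each row is the pose to reach, as a shift and turn from the pose commanded when the call began, along the tool's axes at that moment; what a row does not reach only later rows make up. Full scale, the value 1, is 150 mm for a shift and 90 degrees for a turn. A row lasts 1/12 s, in which the tool goes at most 41.7 mm and 7.16 degrees, less where a joint would pass 70% of its speed; a pose out of reach is approached as far as the arm can. A call with a number of a shift or a turn outside -1 to 1 is refused whole. A call with a gripper value outside its range is refused whole. The fingers move at their own pace and stop on an object; "newtons" is the grip in N (left out, the last holds). Time passes only in rows, so rows that repeat a pose let the fingers close, or fill a call up. It gives the time, the measured TCP pose, the force, the opening and the grip force at its end, in the units of the state.
- get_state(): the state, without advancing time (a new reading comes with each control period).
- optics.capture(name): name is "scene" or "top"; returns a dict with "img" (400x640x3 uint8, red, green, blue), "intrinsics" (3x3 intrinsics, pixels), "dist" ([k1, k2, p1, p2, k3] as OpenCV has them; the pictures are not rectified), "origin" and "attitude" of the camera in the world. Camera axes: x right, y down, z forward; pixel columns grow to the right and rows downward; lengths in m; the calibration is good to about 2 mm. A picture is of the moment at which its call begins. There is no depth.
- order.close_job(): hands the job in; it is judged then, once.
Trained networks look in the newest picture that a camera, given by its name, has taken for a name from the list of things; names that differ only in an ending like _2 or _b are one class to them, and where a whole thing is asked for, a point or a joint stands for the part that bears it (a point fixed in the world has none). Each returns a list of dicts, best first, with "p" (0 to 1); they miss things now and then, are a little off and sometimes report something else, mostly with a low value. They report only what shows in the picture. A call takes as long as a camera call.
- optics.look_for(camera, name): "location" ([x, y, z] in m, in world coordinates, good to about 4 mm: the middle of the surface that is visible of it).
The state is a dict: "time_s": time; "joints": joint angles; "qd": joint speeds; "joint_torque": joint torques, N m; "tcp_pos": TCP position; "eef_rot": TCP orientation; "contact_force": force on the tool from outside, world axes, zero at the start; "moment": the same for the moment, N m; "gripper_width": finger opening in m; "gripper_force": force on a finger pad.
Only numpy, scipy, OpenCV 4.12 (cv2) and the standard library are available. Lean on these libraries where they do the work, as an engineer would, in place of code of your own. Each camera call takes 0.05 s, during which the arm holds its last target. There are 200 camera calls.

TASK

Take the black cross-bar of the hand lever on the sprayer-boom stand and, working only through that lever, tip the boom up off the rest it leans on until its pointer stands under the steel tab, and keep it there for five seconds although the top-heavy boom wants to fall to one side or the other. Then let the boom down gently, without a bump, onto the rest on its other side and let go of the lever, with the boom lying on that rest and the lever relaxed. Do not touch the boom itself, leave the tab where it is, never let the boom bang down on either rest, and leave the other things on the bench alone.

Things in the scene. Friction and masses are not known exactly. Their poses are not given: they have to be found in the camera images.
- stand: Grey steel stand fixed to the bench: 300 x 300 mm plate, two uprights, level axle along the stand's x, 150 mm above the bench. Origin on the bench below the boom's middle; x points away from the robot (turned up to 0.25 rad), y left along the boom, z up. On the axle: boom at x = 0, strip with tab at x = -30 mm, hand lever at x = -160 mm. Rubber-topped rests under the boom at y = +-120 mm.
- rocker (a joint): Angle of the boom about the axle from level, rad, relative to the stand. Positive turns about the stand's +x: the pointer leans to -y (robot's right), the right arm goes down. The rests stop it at -0.30 and +0.30; it starts lying on the left rest at -0.30. Friction about 0.002 Nm, damping 0.01 Nm s/rad.
- lever (a joint): Angle of the hand lever relative to the boom, rad, same sense as rocker; the lever's angle in the stand is rocker + lever. A coil spring, 0.25 Nm/rad, relaxed at 0, is its only link to the boom: it turns the boom towards the lever with 0.25 Nm/rad x lever (damping 0.01 Nm s/rad). Range -1.2 to 1.2. Left alone, the 50 g lever stays within about 0.06 of 0.
- boom: Aluminium tube, 22 mm thick, 520 mm long along y, 20 mm above the axle, with an upright 8 mm pointer rod in the middle; together 0.3 kg. Carries collars, weight and nozzles. Origin on the axle, axes as the stand's when level, turning with the rocker. All together nominally 0.047 kg m2 about the axle; gravity tips it further with about 0.42 Nm per rad of lean, more than the spring can hold.
- collars: Two steel collars on the boom tube, 48 mm wide, centred at y = +190 and -190 mm, 20 mm above the axle, 0.8 kg together (true mass 0.85 to 1.2 times that). Origin on the axle, moves with the boom. Do not touch. With the lever held still the boom falls away from balance with a time constant of about 0.5 s.
- weight: Round steel weight, 48 mm wide, 16 mm high, on the pointer rod, 100 mm above the axle, 0.2 kg (true mass 0.7 to 1.4 times that, unknown). Origin on the axle. Green plastic nozzles, 0.08 kg each, hang at the boom's ends, 235 mm from the axle; the right one may be up to 20 g lighter or heavier, so the boom does not balance exactly level. Touch none of them.
- pointer (a point): Tip of the boom's pointer rod, 170 mm from the axle, in the boom's plane (stand x = 0).
- mark (a point): The place under the steel tab where the pointer tip belongs, also 170 mm from the axle in the boom's plane. The tab, a 14 mm wide steel strip hooking over from the quadrant strip, is 19 mm above it. It stands between -0.16 and +0.16 rad of lean, different each time, held by stiff friction.
- tab (a joint): Angle of the tab about the axle in the stand, rad, same sense as rocker: the pointer is on the mark when rocker = tab.
- grip (a point): Middle of the lever's black cross-bar: round, 26 mm thick, 60 mm long, parallel to the axle, on a 10 mm stem. In the stand it is at x = -160 mm, y = -130 mm x sin(rocker + lever), z = 150 mm + 130 mm x cos(rocker + lever). Pinch it from above, fingers closing along the stand's y; it turns in the fingers as the lever swings.
- mug: Grey enamel mug, 80 mm wide, 85 mm high, a bystander beside the stand. Origin under its centre.
- snips: Steel tin snips about 190 mm long lying on the bench, a bystander. Origin near the pivot.
- spare_nozzle: Green plastic nozzle, 34 mm wide, 62 mm high, standing on the bench near the robot, a bystander. Origin under its centre.

How it is judged:
By the outcome, as a careful person would: the job done as asked, in the order asked, and still so for the second after the job is handed in, with the robot touching nothing.
It also fails if it takes over 59 s, if anything falls off the work surface, if the arm or the gripper's body presses on something with over 40 N, if the wrist force passes 120 N, or if a joint passes its speed limit or range.

## Working session

There is one attempt and no reset: what is moved stays moved. The work goes in short steps, Python scripts to look and compute and a tool call to move; the robot and the scene stay as the last step left them, time stands still between calls to the robot, and variables do not carry over. Pictures are saved under pics/ and viewed, at most 10 in all, crops included, and the job is handed in when it is done.

Besides the shell and the picture viewer there is one more tool, called after ">>>" as name([rows], argument=value, ...), one row to a line, values as JSON. send_rows: Moves the arm, as the interface text tells. Shift numbers are shares of 150 mm and turn numbers shares of 90 degrees, none past 1 either way. Its arguments: {"type":"object","properties":{"moves":{"type":"array"},"newtons":{"type":"number"}},"required":["moves"]}

```bash
mkdir -p pics; python3 - <<'E'
from plant import get_state, optics, order
import cv2, numpy as np, json
for c in ("scene","top"):
    d=optics.capture(c); cv2.imwrite(f"pics/{c}0.png",d["img"][:,:,::-1])
    print(c,{k:np.round(np.array(d[k]),4).tolist() for k in d if k!="img"})
    for n in ("stand","boom","collars","weight","pointer","tab","grip","mug","snips","spare_nozzle"):
        if c=="top" and n in("mug","snips","spare_nozzle"):continue
        r=optics.look_for(c,n); print(n,[(np.round(x["location"],3).tolist(),round(x["p"],2)) for x in r[:2]])
print(get_state())
E
```

```text
scene {'intrinsics': [[417.9497, 0.0, 324.3537], [0.0, 417.9497, 194.3449], [0.0, 0.0, 1.0]], 'dist': [0.0151, 0.0, 0.0, 0.0, 0.0], 'origin': [1.2817, 0.3427, 0.7458], 'attitude': [-124.6473, -1.3688, 116.7699]}
stand [([0.693, 0.057, 0.044], 0.61)]
boom [([0.697, 0.076, 0.186], 0.94)]
collars [([0.679, 0.215, 0.14], 0.8)]
weight [([0.703, 0.081, 0.252], 0.89)]
pointer [([0.697, 0.074, 0.19], 0.93)]
tab []
grip [([0.543, 0.052, 0.277], 0.75)]
mug [([0.507, 0.227, 0.064], 0.7)]
snips [([0.66, -0.275, 0.013], 0.78)]
spare_nozzle [([0.474, -0.088, 0.038], 0.68)]
top {'intrinsics': [[459.2445, 0.0, 322.8971], [0.0, 459.2445, 197.0334], [0.0, 0.0, 1.0]], 'dist': [-0.056, 0.0, 0.0, 0.0, 0.0], 'origin': [0.4369, -0.0009, 1.1354], 'attitude': [-173.3568, 0.0099, -89.3457]}
stand [([0.646, 0.03, 0.012], 0.9), ([0.53, 0.227, 0.024], 0.46)]
boom [([0.693, 0.063, 0.209], 0.69)]
collars [([0.711, -0.107, 0.224], 0.71), ([0.692, 0.063, 0.21], 0.68)]
weight [([0.687, 0.073, 0.252], 0.56)]
pointer [([0.694, 0.061, 0.213], 0.82)]
tab [([0.684, 0.027, 0.344], 0.7)]
grip [([0.539, 0.044, 0.275], 0.95)]
{'time_s': 0.95, 'joints': array([-4.90382281e+01,  2.05456478e+01,  6.81476700e-01,  9.36216818e-04,
       -7.01341785e+01, -1.65084084e+01]), 'qd': array([-0.03509308,  0.01799859,  0.00844538, -0.00020013, -0.07999669,
        0.07182889]), 'joint_torque': array([-9.45587749e-05, -5.82379603e+01,  2.93306798e+01,  7.00240061e+00,
        1.26681325e-02, -2.03061086e-05]), 'tcp_pos': array([ 0.27940874, -0.61444167,  0.22656857]), 'eef_rot': array([-1.79998167e+02, -3.75225603e-04, -1.55546318e+02]), 'contact_force': array([0.58436515, 0.07748352, 0.44071654]), 'moment': array([-0.03017445, -0.05075812,  0.03376338]), 'gripper_force': 0.0, 'gripper_width': 0.0876344543521824}
```

View pics/scene0.png

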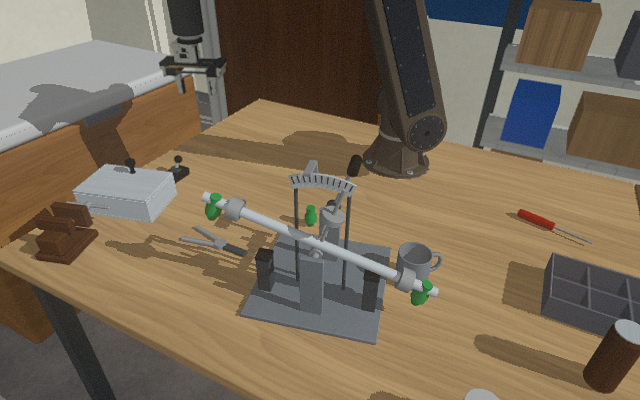

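View pics/top0.png

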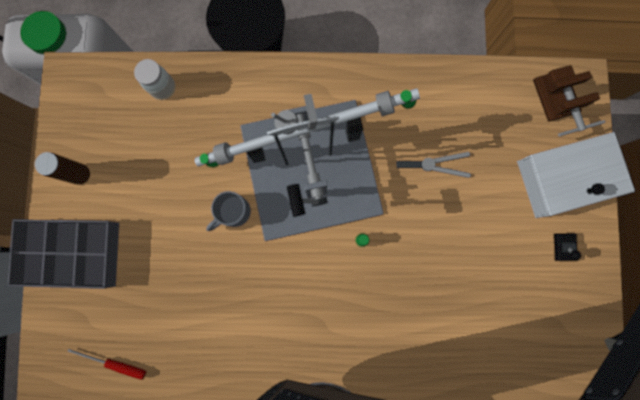

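```bash
python3 - <<'E'
import cv2
a=cv2.imread("pics/scene0.png")[150:350,190:450]; cv2.imwrite("pics/s0c.png",cv2.resize(a,None,fx=3,fy=3,interpolation=cv2.INTER_CUBIC))
a=cv2.imread("pics/top0.png")[80:250,190:430]; cv2.imwrite("pics/t0c.png",cv2.resize(a,None,fx=3.3,fy=3.3,interpolation=cv2.INTER_CUBIC))
E
```

```text
(no output)
```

View pics/s0c.png

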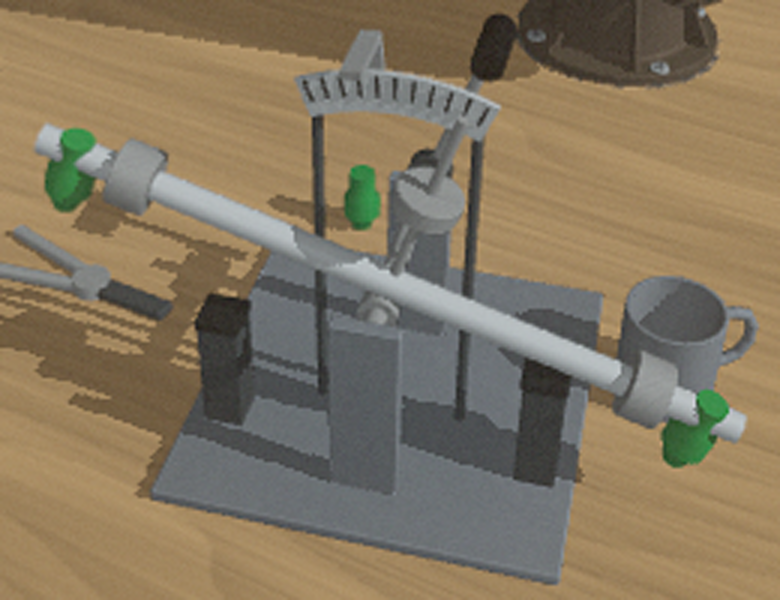

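View pics/t0c.png

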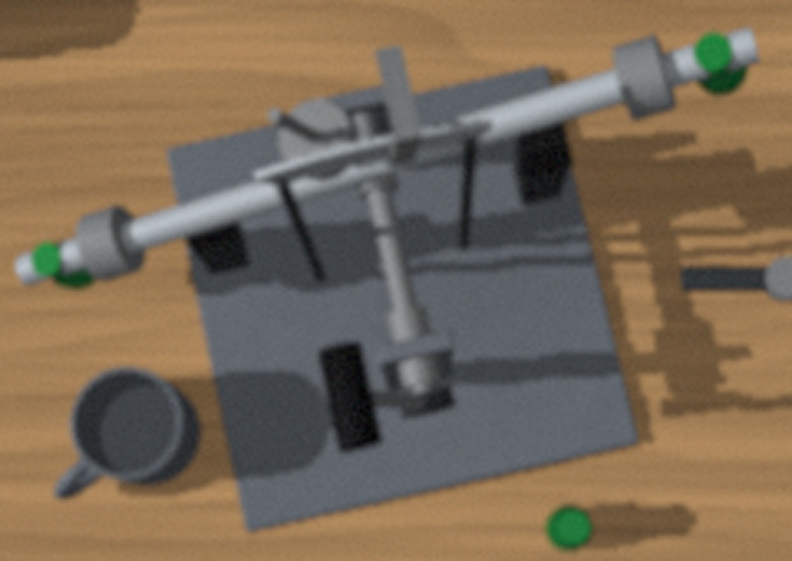

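```bash
cat > lib.py <<'E'
import numpy as np, cv2
from scipy.optimize import least_squares
from scipy.spatial.transform import Rotation as R
CAM={"scene":dict(K=np.array([[417.9497,0,324.3537],[0,417.9497,194.3449],[0,0,1]]),D=np.array([.0151,0,0,0,0]),o=np.array([1.2817,.3427,.7458]),a=[-124.6473,-1.3688,116.7699]),
"top":dict(K=np.array([[459.2445,0,322.8971],[0,459.2445,197.0334],[0,0,1]]),D=np.array([-.056,0,0,0,0]),o=np.array([.4369,-.0009,1.1354]),a=[-173.3568,.0099,-89.3457])}
def project(cam,P):
    c=CAM[cam]; P=np.atleast_2d(P); Rc=R.from_euler("xyz",c["a"],degrees=True).as_matrix()
    q=(P-c["o"])@Rc
    return cv2.projectPoints(q,np.zeros(3),np.zeros(3),c["K"],c["D"])[0].reshape(-1,2)
def stand2w(s,P):
    P=np.atleast_2d(P); c,n=np.cos(s[2]),np.sin(s[2])
    return np.c_[s[0]+c*P[:,0]-n*P[:,1], s[1]+n*P[:,0]+c*P[:,1], P[:,2]]
def boom2w(s,P,th):
    P=np.atleast_2d(P); c,n=np.cos(th),np.sin(th)
    return stand2w(s,np.c_[P[:,0],c*P[:,1]-n*P[:,2],.15+n*P[:,1]+c*P[:,2]])
def green(img):
    h=cv2.cvtColor(img,cv2.COLOR_RGB2HSV); m=((h[...,0]>50)&(h[...,0]<85)&(h[...,1]>130)&(h[...,2]>50)).astype(np.uint8)
    n,_,st,ce=cv2.connectedComponentsWithStats(m)
    return [(st[i,4],ce[i]) for i in range(1,n) if st[i,4]>25]
E
python3 - <<'E'
from lib import *
S=lambda *p:np.array(p)/3+[190,150]-1/3
T=lambda *p:np.array(p)/3.3+[190,80]-.35
for c in("scene","top"):
    print(c,[(a,np.round(x,1)) for a,x in green(cv2.imread(f"pics/{c}0.png")[:,:,::-1])])
B=[(0,260,20),(0,-260,20),(0,190,20),(0,-190,20),(0,0,100),(0,0,170)]; B=np.array(B)/1e3
sB=S((740,427),(42,138),(648,388),(137,177),(430,200),(462,122)); tB=T((20,268),(752,46),(108,241),(644,77),(315,135),(275,115))
tP=T((168,150),(548,68),(636,440),(248,530)); sP=S((602,293),(153,497),(557,574))
def plate(o,t): return np.array([(o+.15,.15,t),(o+.15,-.15,t),(o-.15,-.15,t),(o-.15,.15,t)])
def res(p):
    s=p[:3]; o,t,l,a=p[3:7]; pl=stand2w(s,plate(o,t)); phi=-.3+l
    g=stand2w(s,[(-.16,-.13*np.sin(phi),.15+.13*np.cos(phi))])
    tabw=stand2w(s,[(x,-.19*np.sin(a),.15+.19*np.cos(a)) for x in(-.03,.0,.025)])
    r=[project("scene",boom2w(s,B,-.3))-sB,project("top",boom2w(s,B,-.3))-tB,project("top",pl)-tP,project("scene",pl[[3,1,0]])-S((602,293),(153,497),(557,574)) ,
       project("scene",g)-S((494,47)),project("top",g)-T((350,398))]
    q=project("top",tabw); A,Bq=T((405,155),(390,48)); d=(Bq-A)/np.linalg.norm(Bq-A); n=np.array([-d[1],d[0]])
    return np.r_[np.concatenate(r).ravel(),(q-A)@n]
f=least_squares(res,[.695,.06,.23,-.07,.008,0,.1],loss="soft_l1")
print(np.round(f.x,4)); print(np.round(res(f.x)[:-3].reshape(-1,2),1).tolist(),np.round(res(f.x)[-3:],2))
s=f.x[:3]; print("mark/tab scene px", (project("scene",stand2w(s,[(x,-.19*np.sin(f.x[6]),.15+.19*np.cos(f.x[6])) for x in(-.03,0,.025)]))-[190,150])*3)
E
```

```text
scene [(np.int32(70), array([215.4, 196.7])), (np.int32(43), array([212.6, 210.2])), (np.int32(137), array([310.8, 215.2])), (np.int32(130), array([425.1, 290.9]))]
top [(np.int32(1249), array([40.8, 30.7])), (np.int32(132), array([407. ,  98.7])), (np.int32(80), array([206.5, 160.2])), (np.int32(106), array([362. , 239.4]))]
[ 0.6975  0.0468  0.2361 -0.0612  0.0072 -0.0422  0.1045]
[[-0.3, 0.6], [0.3, -0.1], [-0.9, 0.5], [-0.1, -0.0], [-0.6, 0.3], [0.9, -0.5], [1.0, 0.6], [0.6, -0.9], [0.6, 0.5], [-0.2, -0.0], [0.9, 1.3], [-0.7, -0.3], [-1.0, 0.0], [-0.6, -0.8], [0.8, 1.3], [-0.6, 1.2], [0.7, 0.8], [-1.1, -1.1], [1.1, 2.4], [0.1, 0.1], [-0.0, -0.6]] [ 1.4  -0.04 -1.24]
mark/tab scene px [[366.65703588  43.17556188]
 [354.38268489  67.07364549]
 [343.55355198  88.15604898]]
```

```bash
python3 - <<'E'
import cv2,numpy as np
a=cv2.imread("pics/scene0.png")[155:205,280:365]; b=cv2.imread("pics/top0.png")[85:140,265:325]
z=lambda i:cv2.resize(i,None,fx=8,fy=8,interpolation=cv2.INTER_NEAREST)
a,b=z(a)[:, :],z(b)
o=np.zeros((600,800,3),np.uint8); o[:400,:400]=a[:,0:400][:400]; o[:440,400:800]=b[:440,:400]
cv2.imwrite("pics/tab.png",o)
E
```

```text
(no output)
```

View pics/tab.png

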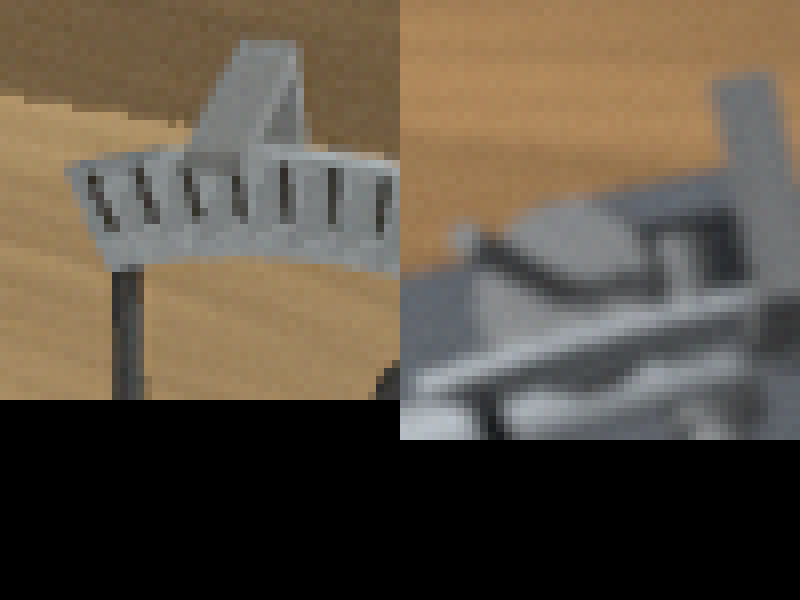

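```bash
python3 - <<'E'
from lib import *
s=[.6975,.0468,.2361]
for cam,pts,b in(("scene",[(313,159.5),(307,173.3)],(.9,-.5)),("top",[(307.4,95.1),(312.5,118.2)],(-.7,-.3))):
  for u in (np.zeros(2),np.array(b)):
    out=[]
    for p in pts:
      f=least_squares(lambda v:project(cam,stand2w(s,[(v[0],-.191*np.sin(v[1]),.15+.191*np.cos(v[1]))]))[0]-u-p,[0,.1]); out.append(np.round(f.x,4))
    print(cam,u,out)
n=boom2w(s,[(-.03,.235,.0)],-.3);print(n)
E
```

```text
scene [0. 0.] [array([-0.0473,  0.1193]), array([0.0052, 0.1077])]
scene [ 0.9 -0.5] [array([-0.0494,  0.1126]), array([0.0033, 0.1014])]
top [0. 0.] [array([0.0116, 0.1041]), array([-0.0322,  0.1016])]
top [-0.7 -0.3] [array([0.0124, 0.0983]), array([-0.0314,  0.0958])]
[[0.61581794 0.25805842 0.08055275]]
```

>>> send_rows([
  {"slide":[0,0,-0.2],"turn":-0.06,"gripper":1},
  {"slide":[0,0,-0.45],"turn":-0.12,"gripper":1},
  {"slide":[0,0,-0.7],"turn":-0.1214,"gripper":1},
  {"slide":[0,0,-0.9],"turn":-0.1214,"gripper":1},
  {"slide":[0,0,-1],"turn":-0.1214,"gripper":1},
], newtons=10)

```text
time_s: 1.37
tcp_pos: [0.2795, -0.6154, 0.3819]
eef_rot: [-179.6, -0.1, -144.6]
contact_force: [0.2, -0.3, 0.7]
gripper_width: 0.0875
gripper_force: 0.0
```

>>> send_rows([
  {"slide":[-0.134,0.196,0],"turn":0,"gripper":1},
  {"slide":[-0.268,0.392,0],"turn":0,"gripper":1},
  {"slide":[-0.402,0.588,0],"turn":0,"gripper":1},
  {"slide":[-0.536,0.784,0],"turn":0,"gripper":1},
  {"slide":[-0.67,0.98,0],"turn":0,"gripper":1},
])

```text
time_s: 1.78
tcp_pos: [0.2758, -0.4349, 0.3764]
eef_rot: [-180.0, 0.0, -144.6]
contact_force: [0.8, 1.0, 0.3]
gripper_width: 0.0875
gripper_force: 0.0
```

>>> send_rows([
  {"slide":[-0.134,0.196,0],"turn":0,"gripper":1},
  {"slide":[-0.268,0.392,0],"turn":0,"gripper":1},
  {"slide":[-0.402,0.588,0],"turn":0,"gripper":1},
  {"slide":[-0.536,0.784,0],"turn":0,"gripper":1},
  {"slide":[-0.67,0.98,0],"turn":0,"gripper":1},
])

```text
time_s: 2.2
tcp_pos: [0.2723, -0.2571, 0.3766]
eef_rot: [-180.0, 0.0, -144.7]
contact_force: [1.2, 0.4, 0.8]
gripper_width: 0.0875
gripper_force: 0.0
```

>>> send_rows([
  {"slide":[-0.134,0.196,0],"turn":0,"gripper":1},
  {"slide":[-0.268,0.392,0],"turn":0,"gripper":1},
  {"slide":[-0.402,0.588,0],"turn":0,"gripper":1},
  {"slide":[-0.536,0.784,0],"turn":0,"gripper":1},
  {"slide":[-0.67,0.98,0],"turn":0,"gripper":1},
])

```text
time_s: 2.62
tcp_pos: [0.2694, -0.0849, 0.377]
eef_rot: [-180.0, 0.1, -144.7]
contact_force: [2.1, 0.2, 0.1]
gripper_width: 0.0876
gripper_force: 0.0
```

>>> send_rows([
  {"slide":[-0.19,-0.03,0],"turn":0.06,"gripper":1},
  {"slide":[-0.39,-0.06,0],"turn":0.13,"gripper":1},
  {"slide":[-0.58,-0.09,0],"turn":0.2,"gripper":1},
  {"slide":[-0.78,-0.12,0],"turn":0.2428,"gripper":1},
  {"slide":[-0.972,-0.153,0],"turn":0.2428,"gripper":1},
])

```text
time_s: 3.03
tcp_pos: [0.4036, -0.0191, 0.3768]
eef_rot: [180.0, 0.1, -166.7]
contact_force: [-0.8, 0.1, 0.6]
gripper_width: 0.0878
gripper_force: 0.0
```

>>> send_rows([
  {"slide":[-0.19,0.04,0],"turn":0,"gripper":1},
  {"slide":[-0.38,0.09,0],"turn":0,"gripper":1},
  {"slide":[-0.58,0.13,0],"turn":0,"gripper":1},
  {"slide":[-0.78,0.18,0],"turn":0,"gripper":1},
  {"slide":[-0.959,0.22,0],"turn":0,"gripper":1},
])

```text
time_s: 3.45
tcp_pos: [0.5361, 0.0464, 0.3764]
eef_rot: [-180.0, -0.0, -166.5]
contact_force: [0.6, 0.3, 1.1]
gripper_width: 0.088
gripper_force: 0.0
```

>>> send_rows([
  {"slide":[0,0,0.16],"turn":0,"gripper":1},
  {"slide":[0,0,0.34],"turn":0,"gripper":1},
  {"slide":[0,0,0.52],"turn":0,"gripper":1},
  {"slide":[0,0,0.7],"turn":0,"gripper":1},
  {"slide":[0,0,0.82],"turn":0,"gripper":1},
])

```text
time_s: 3.87
tcp_pos: [0.5336, 0.0453, 0.251]
eef_rot: [180.0, -0.1, -166.5]
contact_force: [0.4, -0.2, -0.4]
gripper_width: 0.0881
gripper_force: 0.0
```

>>> send_rows([
  {"slide":[0,0,0],"turn":0,"gripper":0.6},
  {"slide":[0,0,0],"turn":0,"gripper":0.5},
  {"slide":[0,0,0],"turn":0,"gripper":0.4},
  {"slide":[0,0,0],"turn":0,"gripper":0.3},
  {"slide":[0,0,0],"turn":0,"gripper":0.2},
])

```text
time_s: 4.28
tcp_pos: [0.5353, 0.0457, 0.2551]
eef_rot: [180.0, 0.1, -166.5]
contact_force: [0.2, -0.3, -1.0]
gripper_width: 0.0597
gripper_force: 0.0
```

>>> send_rows([
  {"slide":[0,0,0],"turn":0,"gripper":0.2},
  {"slide":[0,0,0],"turn":0,"gripper":0.2},
  {"slide":[0,0,0],"turn":0,"gripper":0.2},
  {"slide":[0,0,0],"turn":0,"gripper":0.2},
  {"slide":[0,0,0],"turn":0,"gripper":0.2},
])

```text
time_s: 4.7
tcp_pos: [0.5346, 0.0455, 0.2537]
eef_rot: [180.0, 0.0, -166.5]
contact_force: [0.1, -0.1, -0.4]
gripper_width: 0.0265
gripper_force: 0.0
```

```bash
python3 - <<'E'
from plant import get_state, optics
from lib import *
s=get_state(); print(s["time_s"],s["tcp_pos"],s["contact_force"],s["gripper_width"],s["gripper_force"])
d=optics.capture("scene")["img"]; cv2.imwrite("pics/s1.png",d[:,:,::-1])
print(green(d))
E
```

```text
4.7 [0.53461782 0.04551314 0.25366615] [ 0.07039945 -0.09325795 -0.3573238 ] 0.02652488157810762 0.04132731584832072
[(np.int32(130), array([213.83846154, 202.72307692])), (np.int32(133), array([310.87969925, 215.09774436])), (np.int32(122), array([425.31967213, 290.39344262]))]
```

```bash
cat > ctl.py <<'E'
import sys, json, os
from plant import get_state, optics
from lib import *
S=[.6975,.0468,.2361]; DT=1/120; LAG=.03
def blobs(img):
    h=cv2.cvtColor(img,cv2.COLOR_RGB2HSV).astype(float)
    m=(h[...,0]>50)&(h[...,0]<85)&(h[...,1]>120)&(h[...,2]>40)
    m=cv2.morphologyEx(m.astype(np.uint8),cv2.MORPH_OPEN,np.ones((2,2)))
    out=[]
    for a,b in((185,265),(385,450)):
        v,u=np.nonzero(m[170:320,a:b]); out.append((u.mean()+a,v.mean()+170,len(u)))
    return np.array(out)
def noz(th,z): return project("scene",boom2w(S,[(0,-.235,z),(0,.235,z)],th))
def theta(img,cal):
    o=blobs(img)[:,:2]
    f=least_squares(lambda p:(noz(p[0],cal["z"])+cal["b"]-o).ravel(),[0.]); return f.x[0],np.abs(f.fun).max()
def phi_meas():
    p=get_state()["tcp_pos"]; y=-(p[0]-S[0])*np.sin(S[2])+(p[1]-S[1])*np.cos(S[2]); return float(-np.arcsin(np.clip(y/.13,-1,1)))
def sim(par,d,tl,t0,t1,x,rec=None):
    """par=(gm,I,b); d=(times,acc) piecewise disturbance; tl=(t,phi) command polyline"""
    gm,I,b=par; n=max(1,int(round((t1-t0)/DT))); h=(t1-t0)/n; ts=t0+h*(np.arange(n)+.5)
    ph=np.interp(ts-LAG,*tl); pd=(np.interp(ts-LAG+.002,*tl)-np.interp(ts-LAG-.002,*tl))/.004
    dd=d[1][np.clip(np.searchsorted(d[0],ts)-1,0,None)] if len(d[0]) else np.zeros(n)
    th,w=x
    for i in range(n):
        a=(gm*np.sin(th)+b+.25*(ph[i]-th)+.01*(pd[i]-2*w)-.002*np.tanh(w/.02))/I+dd[i]
        w+=h*a; th+=h*w
        if th<-.3: th,w=-.3,max(w,0)
        if th>.3: th,w=.3,min(w,0)
    return th,w
def fit(L):
    M=L["meas"]; tl=np.array(L["tl"]).T; T=np.array([m[0] for m in M]); Y=np.array([m[1] for m in M])
    def unpack(p): return (p[0],p[1],p[2]),(T[:-1],p[3:]*.1)
    def run(p):
        par,d=unpack(p); x=(-.3,0.); o=[]
        for a,b in zip(T[:-1],T[1:]): x=sim(par,d,tl,a,b,x); o.append(x)
        return o
    def res(p): return np.r_[(np.array([o[0] for o in run(p)])-Y[1:])/.003,(p[0]-.42)/.05,(p[1]-.047)/.003,p[2]/.03,p[3:]/.5]
    p0=np.r_[.42,.047,0.,np.zeros(len(T)-1)]
    if "p" in L and len(L["p"])<=len(p0): p0[:len(L["p"])]=L["p"]
    best=None
    for b0 in ([p0[2]] if "p" in L and L["lifted"] else [-.04,-.02,0,.02,.04]):
        q=p0.copy(); q[2]=b0; f=least_squares(res,q,x_scale=np.r_[.05,.003,.03,np.ones(len(T)-1)],max_nfev=40)
        if best is None or f.cost<best.cost: best=f
    return best,unpack(best.x),run(best.x)[-1]
def plan(L,par,x,t0,ref,N=12):
    """ref(t): theta wanted t seconds from t0"""
    tl=np.array(L["tl"]).T; last=tl[1,-1]; tt=t0+np.arange(1,N+1)/12
    def tlx(u): return np.r_[tl[0,-3:],t0,tt],np.r_[tl[1,-3:],last,u]
    R_=np.array([ref((i+1)/12) for i in range(N)]); Rd=np.gradient(R_,1/12)
    def res(u):
        q=tlx(u); s=x; o=[]; a=t0
        for b in tt: s=sim(par,([],[]),q,a,b,s); o.append(s); a=b
        o=np.array(o); u2=np.r_[last,u]; du=np.diff(u2)
        wt=np.r_[np.ones(N-3),3,3,3]
        return np.r_[(o[:,0]-R_)/.02*wt,(o[:,1]-Rd)/.1*wt,du/.15,np.diff(np.r_[0,du])/.1]
    f=least_squares(res,np.full(N,last),max_nfev=25); q=tlx(f.x); s=x; a=t0; o=[]
    for b in tt: s=sim(par,([],[]),q,a,b,s); o.append(s); a=b
    return f.x,np.array(o)
def rows(last,phis):
    Y=lambda p:-.13*np.sin(p); Z=lambda p:.13*np.cos(p)
    return [[0,round((Y(p)-Y(last))/.15,3),round(-(Z(p)-Z(last))/.15,3)] for p in phis]
E
cat > step.py <<'E'
# usage: step.py MODE ARG ; commits the planned move (plan.json), measures, plans the next
from ctl import *
mode=sys.argv[1]; arg=[float(a) for a in sys.argv[2:]]
L=json.load(open("log.json"))
t0=get_state()["time_s"]
if "next" in L:
    n=len(L["next"]); ts=t0-5/12
    L["tl"]+=[[ts,L["tl"][-1][1]]]+[[ts+(i+1)/12,p] for i,p in enumerate(L["next"])]; del L["next"]
pm=phi_meas(); im=optics.capture("scene")["img"]; t1=get_state()["time_s"]
cv2.imwrite(f"pics/m{t0:.2f}.png",im[:,:,::-1]); L["img"]=f"pics/m{t0:.2f}.png"
th,err=theta(im,L["cal"]); L["meas"].append([t0,th]); L["tl"].append([t1,L["tl"][-1][1]])
print(f"t {t0:.2f} theta {th:.4f} err {err:.2f}px phi meas {pm:.3f} cmd {L['tl'][-1][1]:.3f}")
last=L["tl"][-1][1]
if th>-.285: L["lifted"]=1
if mode=="set": ph=[last+(arg[0]-last)*(i+1)/5 for i in range(5)]
else:
    f,(par,d),x=fit(L); L["p"]=f.x.tolist()
    x=sim(par,([],[]),np.array(L["tl"]).T,t0,t1,x)
    print("par",np.round(par,4),"d",np.round(d[1][-3:],3),"state",np.round(x,4),"predicted",L.get("pred"))
    tgt,rate=arg[:2]
    def ref(t):
        D=tgt-x[0]; T=max(abs(D)/rate,.4); s=min(t/T,1); s=s*s*(3-2*s) if mode=="go" else s; return x[0]+D*s
    ph,o=plan(L,par,x,t1,ref); print("theta plan",np.round(o[:,0],3),"phi",np.round(ph,3)); L["pred"]=[round(float(v),4) for v in o[4]]; ph=[float(p) for p in ph[:5]]
r=rows(last,ph); L["next"]=[float(p) for p in ph]
print(json.dumps([{"slide":q,"turn":0,"gripper":0.2} for q in r]))
json.dump(L,open("log.json","w"))
E
cat > init.py <<'E'
from ctl import *
im=optics.capture("scene")["img"]; o=blobs(im); print(o)
f=least_squares(lambda z:(noz(-.3,z[0])-o[:,:2]).ravel(),[.0]); print(f.x,f.fun)
pm=phi_meas(); t=get_state()["time_s"]; print(t,pm,get_state()["gripper_force"],get_state()["contact_force"])
L=dict(cal=dict(z=float(f.x[0]),b=(-f.fun.reshape(2,2)).tolist()),meas=[[t,-.3]],tl=[[t-1,pm],[t-.5,pm],[t,pm]],lifted=0)
last=pm; ph=[last+(-.05-last)*(i+1)/5 for i in range(5)]; L["next"]=ph; json.dump(L,open("log.json","w"))
print(json.dumps([{"slide":q,"turn":0,"gripper":0.2} for q in rows(last,ph)]))
E
sed -i 's/noz(p\[0\],cal\["z"\])+cal\["b"\]/noz(p[0],cal["z"])+np.array(cal["b"])/' ctl.py
```

>>> send_rows([
  {"slide":[0,0,0],"turn":0,"gripper":0.2},
  {"slide":[0,0,0],"turn":0,"gripper":0.2},
  {"slide":[0,0,0],"turn":0,"gripper":0.2},
  {"slide":[0,0,0],"turn":0,"gripper":0.2},
  {"slide":[0,0,0],"turn":0,"gripper":0.2},
])

```text
time_s: 5.17
tcp_pos: [0.5346, 0.0455, 0.2536]
eef_rot: [180.0, 0.0, -166.5]
contact_force: [-0.6, -0.1, 0.9]
gripper_width: 0.0257
gripper_force: 10.0
```

```bash
python3 init.py
```

```text
[[213.9112426  204.86390533 169.        ]
 [425.63380282 292.38028169 142.        ]]
[0.00915741] [ 0.41350272 -0.80460922 -3.17103494 -1.28445721]
5.2167 -0.28726119430646635 10.00007539987564 [-0.2969221   0.24381757  1.2072738 ]
[{"slide": [0, -0.04, -0.011], "turn": 0, "gripper": 0.2}, {"slide": [0, -0.08, -0.02], "turn": 0, "gripper": 0.2}, {"slide": [0, -0.12, -0.026], "turn": 0, "gripper": 0.2}, {"slide": [0, -0.161, -0.031], "turn": 0, "gripper": 0.2}, {"slide": [0, -0.202, -0.034], "turn": 0, "gripper": 0.2}]
```

>>> send_rows([
  {"slide":[0,-0.04,-0.011],"turn":0,"gripper":0.2},
  {"slide":[0,-0.08,-0.02],"turn":0,"gripper":0.2},
  {"slide":[0,-0.12,-0.026],"turn":0,"gripper":0.2},
  {"slide":[0,-0.161,-0.031],"turn":0,"gripper":0.2},
  {"slide":[0,-0.202,-0.034],"turn":0,"gripper":0.2},
])

```text
time_s: 5.63
tcp_pos: [0.542, 0.0154, 0.2589]
eef_rot: [180.0, 0.0, -166.5]
contact_force: [-0.2, 1.8, 2.4]
gripper_width: 0.0254
gripper_force: 10.0
```

```bash
python3 step.py set 0.05; python3 -c "
from plant import get_state as g;s=g();print(s['contact_force'],s['tcp_pos'])"
```

```text
t 5.63 theta -0.3053 err 0.38px phi meas -0.045 cmd -0.050
[{"slide": [0, -0.017, -0.001], "turn": 0, "gripper": 0.2}, {"slide": [0, -0.035, -0.001], "turn": 0, "gripper": 0.2}, {"slide": [0, -0.052, -0.001], "turn": 0, "gripper": 0.2}, {"slide": [0, -0.069, -0.001], "turn": 0, "gripper": 0.2}, {"slide": [0, -0.087, -0.0], "turn": 0, "gripper": 0.2}]
[-0.71745356  0.87226929  3.47018221] [0.54215582 0.01464455 0.25892439]
```

```bash
cat >> ctl.py <<'E'
YS=np.r_[np.linspace(-.16,-.04,25),np.linspace(.05,.16,25),np.linspace(-.23,-.222,3)*0-.252,np.linspace(.25,.254,3)]
def tube(img,guess=None):
    g=cv2.GaussianBlur(img,(0,0),.6).min(2).astype(np.float32)
    off=np.arange(-14,14.01,.5)
    def prof(th,dv):
        c=project("scene",boom2w(S,np.c_[0*YS,YS,0*YS+.02],th)); e=project("scene",boom2w(S,np.c_[0*YS,YS+.01,0*YS+.02],th))-c
        n=np.c_[-e[:,1],e[:,0]]/np.linalg.norm(e,axis=1)[:,None]; r=np.linalg.norm(project("scene",boom2w(S,np.c_[0*YS,YS,0*YS+.031],th))-c,axis=1)
        P=c[:,None]+n[:,None]*(off[:,None]+dv); v=cv2.remap(g,P[...,0].astype(np.float32),P[...,1].astype(np.float32),cv2.INTER_LINEAR)
        x=np.abs(off)/r[:,None]; w=np.clip((1.25-x)/.5,0,1)-0; w2=np.clip((1.9-x)/.5,0,1)-w
        return ((v*w).sum(1)/w.sum(1)-(v*w2).sum(1)/w2.sum(1))
    f=lambda p:-np.mean(np.clip(prof(p[0],p[1]),-60,120))
    from scipy.optimize import minimize
    if guess is None: guess=min(np.arange(-.32,.33,.02),key=lambda t:f((t,0)))
    r=minimize(f,[guess,0],method="Nelder-Mead",options=dict(initial_simplex=[[guess,0],[guess+.02,0],[guess,1.]],xatol=1e-4,fatol=1e-3))
    return r.x[0],r.x[1],-r.fun
E
python3 - <<'E'
from ctl import *
L=json.load(open("log.json"))
for f in("scene0","s1","m5.63"):
    im=cv2.imread(f"pics/{f}.png")[:,:,::-1].copy(); print(f,np.round(tube(im),4),np.round(theta(im,L["cal"]),4),np.round(blobs(im),1).tolist())
E
```

```text
scene0 [-0.2997 -1.0887 50.4515] [-0.3109  0.6642] [[214.8, 203.8, 142.0], [425.3, 292.8, 160.0]]
s1 [-0.2995 -1.0745 50.6118] [-0.3037  0.3168] [[214.3, 204.6, 162.0], [425.3, 292.5, 159.0]]
m5.63 [-0.2995 -1.0752 50.7286] [-0.3053  0.3775] [[214.4, 204.7, 146.0], [425.2, 292.9, 150.0]]
```

```bash
sed -i 's#Y\[1:\])/.003#Y[1:])/.0015#' ctl.py; sed -i 's/th,err=theta(im,L\["cal"\])/th,err,sc=tube(im); th-=.0004/' step.py
python3 -c "
import json;L=json.load(open('log.json'));L['meas'][1][1]=-.3;json.dump(L,open('log.json','w'))"
```

>>> send_rows([
  {"slide":[0,-0.017,-0.001],"turn":0,"gripper":0.2},
  {"slide":[0,-0.035,-0.001],"turn":0,"gripper":0.2},
  {"slide":[0,-0.052,-0.001],"turn":0,"gripper":0.2},
  {"slide":[0,-0.069,-0.001],"turn":0,"gripper":0.2},
  {"slide":[0,-0.087,0],"turn":0,"gripper":0.2},
])

```text
time_s: 6.1
tcp_pos: [0.5448, 0.0032, 0.2586]
eef_rot: [180.0, -0.0, -166.5]
contact_force: [-0.8, 1.8, 1.5]
gripper_width: 0.0254
gripper_force: 10.0
```

```bash
python3 step.py set 0.11
```

```text
t 6.10 theta -0.3003 err -1.09px phi meas 0.051 cmd 0.050
[{"slide": [0, -0.01, 0.001], "turn": 0, "gripper": 0.2}, {"slide": [0, -0.021, 0.001], "turn": 0, "gripper": 0.2}, {"slide": [0, -0.031, 0.002], "turn": 0, "gripper": 0.2}, {"slide": [0, -0.041, 0.003], "turn": 0, "gripper": 0.2}, {"slide": [0, -0.052, 0.004], "turn": 0, "gripper": 0.2}]
```

>>> send_rows([
  {"slide":[0,-0.01,0.001],"turn":0,"gripper":0.2},
  {"slide":[0,-0.021,0.001],"turn":0,"gripper":0.2},
  {"slide":[0,-0.031,0.002],"turn":0,"gripper":0.2},
  {"slide":[0,-0.041,0.003],"turn":0,"gripper":0.2},
  {"slide":[0,-0.052,0.004],"turn":0,"gripper":0.2},
])

```text
time_s: 6.57
tcp_pos: [0.5466, -0.0043, 0.2581]
eef_rot: [180.0, -0.0, -166.5]
contact_force: [-0.9, 2.3, 1.3]
gripper_width: 0.0256
gripper_force: 10.0
```

```bash
python3 step.py set 0.17
```

```text
t 6.57 theta -0.3001 err -1.05px phi meas 0.111 cmd 0.110
[{"slide": [0, -0.01, 0.001], "turn": 0, "gripper": 0.2}, {"slide": [0, -0.021, 0.003], "turn": 0, "gripper": 0.2}, {"slide": [0, -0.031, 0.004], "turn": 0, "gripper": 0.2}, {"slide": [0, -0.041, 0.006], "turn": 0, "gripper": 0.2}, {"slide": [0, -0.051, 0.007], "turn": 0, "gripper": 0.2}]
```

>>> send_rows([
  {"slide":[0,-0.01,0.001],"turn":0,"gripper":0.2},
  {"slide":[0,-0.021,0.003],"turn":0,"gripper":0.2},
  {"slide":[0,-0.031,0.004],"turn":0,"gripper":0.2},
  {"slide":[0,-0.041,0.006],"turn":0,"gripper":0.2},
  {"slide":[0,-0.051,0.007],"turn":0,"gripper":0.2},
])

```text
time_s: 7.03
tcp_pos: [0.5484, -0.0118, 0.257]
eef_rot: [180.0, -0.0, -166.5]
contact_force: [-1.0, 1.8, 2.5]
gripper_width: 0.0257
gripper_force: 10.0
```

```bash
python3 step.py set 0.22
```

```text
t 7.03 theta -0.3001 err -1.09px phi meas 0.171 cmd 0.170
[{"slide": [0, -0.009, 0.002], "turn": 0, "gripper": 0.2}, {"slide": [0, -0.017, 0.003], "turn": 0, "gripper": 0.2}, {"slide": [0, -0.026, 0.005], "turn": 0, "gripper": 0.2}, {"slide": [0, -0.034, 0.007], "turn": 0, "gripper": 0.2}, {"slide": [0, -0.043, 0.008], "turn": 0, "gripper": 0.2}]
```

>>> send_rows([
  {"slide":[0,-0.009,0.002],"turn":0,"gripper":0.2},
  {"slide":[0,-0.017,0.003],"turn":0,"gripper":0.2},
  {"slide":[0,-0.026,0.005],"turn":0,"gripper":0.2},
  {"slide":[0,-0.034,0.007],"turn":0,"gripper":0.2},
  {"slide":[0,-0.043,0.008],"turn":0,"gripper":0.2},
])

```text
time_s: 7.5
tcp_pos: [0.5499, -0.0181, 0.2558]
eef_rot: [180.0, -0.0, -166.5]
contact_force: [-0.0, 2.6, 1.6]
gripper_width: 0.0258
gripper_force: 10.0
```

```bash
python3 step.py set 0.27
```

```text
t 7.50 theta -0.3003 err -1.09px phi meas 0.221 cmd 0.220
[{"slide": [0, -0.008, 0.002], "turn": 0, "gripper": 0.2}, {"slide": [0, -0.017, 0.004], "turn": 0, "gripper": 0.2}, {"slide": [0, -0.025, 0.006], "turn": 0, "gripper": 0.2}, {"slide": [0, -0.034, 0.008], "turn": 0, "gripper": 0.2}, {"slide": [0, -0.042, 0.011], "turn": 0, "gripper": 0.2}]
```

>>> send_rows([
  {"slide":[0,-0.008,0.002],"turn":0,"gripper":0.2},
  {"slide":[0,-0.017,0.004],"turn":0,"gripper":0.2},
  {"slide":[0,-0.025,0.006],"turn":0,"gripper":0.2},
  {"slide":[0,-0.034,0.008],"turn":0,"gripper":0.2},
  {"slide":[0,-0.042,0.011],"turn":0,"gripper":0.2},
])

```text
time_s: 7.97
tcp_pos: [0.5514, -0.0242, 0.2542]
eef_rot: [-180.0, -0.0, -166.5]
contact_force: [-1.5, 2.5, 2.0]
gripper_width: 0.0257
gripper_force: 10.0
```

```bash
python3 step.py set 0.32
```

```text
t 7.97 theta -0.3001 err -1.09px phi meas 0.272 cmd 0.270
[{"slide": [0, -0.008, 0.002], "turn": 0, "gripper": 0.2}, {"slide": [0, -0.017, 0.005], "turn": 0, "gripper": 0.2}, {"slide": [0, -0.025, 0.007], "turn": 0, "gripper": 0.2}, {"slide": [0, -0.033, 0.01], "turn": 0, "gripper": 0.2}, {"slide": [0, -0.041, 0.013], "turn": 0, "gripper": 0.2}]
```

>>> send_rows([
  {"slide":[0,-0.008,0.002],"turn":0,"gripper":0.2},
  {"slide":[0,-0.017,0.005],"turn":0,"gripper":0.2},
  {"slide":[0,-0.025,0.007],"turn":0,"gripper":0.2},
  {"slide":[0,-0.033,0.01],"turn":0,"gripper":0.2},
  {"slide":[0,-0.041,0.013],"turn":0,"gripper":0.2},
])

```text
time_s: 8.43
tcp_pos: [0.5528, -0.0301, 0.2522]
eef_rot: [180.0, -0.0, -166.5]
contact_force: [-1.7, 2.3, 2.2]
gripper_width: 0.0257
gripper_force: 10.0
```

```bash
python3 step.py set 0.37
```

```text
t 8.43 theta -0.3003 err -1.09px phi meas 0.321 cmd 0.320
[{"slide": [0, -0.008, 0.003], "turn": 0, "gripper": 0.2}, {"slide": [0, -0.016, 0.006], "turn": 0, "gripper": 0.2}, {"slide": [0, -0.025, 0.009], "turn": 0, "gripper": 0.2}, {"slide": [0, -0.033, 0.012], "turn": 0, "gripper": 0.2}, {"slide": [0, -0.041, 0.015], "turn": 0, "gripper": 0.2}]
```

>>> send_rows([
  {"slide":[0,-0.008,0.003],"turn":0,"gripper":0.2},
  {"slide":[0,-0.016,0.006],"turn":0,"gripper":0.2},
  {"slide":[0,-0.025,0.009],"turn":0,"gripper":0.2},
  {"slide":[0,-0.033,0.012],"turn":0,"gripper":0.2},
  {"slide":[0,-0.041,0.015],"turn":0,"gripper":0.2},
])

```text
time_s: 8.9
tcp_pos: [0.5543, -0.0361, 0.25]
eef_rot: [180.0, -0.0, -166.5]
contact_force: [-1.1, 1.8, 2.8]
gripper_width: 0.0259
gripper_force: 10.3
```

```bash
python3 step.py set 0.42
```

```text
t 8.90 theta -0.2999 err -1.07px phi meas 0.371 cmd 0.370
[{"slide": [0, -0.008, 0.003], "turn": 0, "gripper": 0.2}, {"slide": [0, -0.016, 0.006], "turn": 0, "gripper": 0.2}, {"slide": [0, -0.024, 0.01], "turn": 0, "gripper": 0.2}, {"slide": [0, -0.032, 0.013], "turn": 0, "gripper": 0.2}, {"slide": [0, -0.04, 0.017], "turn": 0, "gripper": 0.2}]
```

```bash
sed -i 's/^if th>-.285: L\["lifted"\]=1/if th>-.296: L["lifted"]=1\nif mode=="auto": mode,arg=("go",arg[1:]) if L["lifted"] else ("set",arg)/' step.py
```

>>> send_rows([
  {"slide":[0,-0.008,0.003],"turn":0,"gripper":0.2},
  {"slide":[0,-0.016,0.006],"turn":0,"gripper":0.2},
  {"slide":[0,-0.024,0.01],"turn":0,"gripper":0.2},
  {"slide":[0,-0.032,0.013],"turn":0,"gripper":0.2},
  {"slide":[0,-0.04,0.017],"turn":0,"gripper":0.2},
])

```text
time_s: 9.37
tcp_pos: [0.5557, -0.0419, 0.2476]
eef_rot: [180.0, 0.0, -166.5]
contact_force: [-3.5, 2.0, 5.0]
gripper_width: 0.0261
gripper_force: 11.9
```

```bash
python3 step.py auto 0.46 0.104 0.25
```

```text
t 9.37 theta -0.2995 err -1.10px phi meas 0.420 cmd 0.420
[{"slide": [0, -0.006, 0.003], "turn": 0, "gripper": 0.2}, {"slide": [0, -0.013, 0.006], "turn": 0, "gripper": 0.2}, {"slide": [0, -0.019, 0.009], "turn": 0, "gripper": 0.2}, {"slide": [0, -0.025, 0.012], "turn": 0, "gripper": 0.2}, {"slide": [0, -0.031, 0.015], "turn": 0, "gripper": 0.2}]
```

>>> send_rows([
  {"slide":[0,-0.006,0.003],"turn":0,"gripper":0.2},
  {"slide":[0,-0.013,0.006],"turn":0,"gripper":0.2},
  {"slide":[0,-0.019,0.009],"turn":0,"gripper":0.2},
  {"slide":[0,-0.025,0.012],"turn":0,"gripper":0.2},
  {"slide":[0,-0.031,0.015],"turn":0,"gripper":0.2},
])

```text
time_s: 9.83
tcp_pos: [0.5569, -0.0466, 0.2456]
eef_rot: [-180.0, 0.0, -166.5]
contact_force: [-2.6, 2.0, 6.4]
gripper_width: 0.0269
gripper_force: 12.5
```

```bash
python3 step.py auto 0.50 0.104 0.25
```

```text
t 9.83 theta -0.2757 err -1.03px phi meas 0.462 cmd 0.460
par [ 0.453  0.047 -0.04 ] d [ 0.    -0.006  0.001] state [-0.2698  0.1257] predicted None
theta plan [-0.258 -0.245 -0.23  -0.213 -0.192 -0.168 -0.141 -0.112 -0.082 -0.051
 -0.021  0.008] phi [0.425 0.418 0.432 0.445 0.441 0.417 0.377 0.327 0.277 0.23  0.195 0.169]
[{"slide": [0, 0.027, -0.013], "turn": 0, "gripper": 0.2}, {"slide": [0, 0.033, -0.016], "turn": 0, "gripper": 0.2}, {"slide": [0, 0.022, -0.011], "turn": 0, "gripper": 0.2}, {"slide": [0, 0.012, -0.006], "turn": 0, "gripper": 0.2}, {"slide": [0, 0.015, -0.007], "turn": 0, "gripper": 0.2}]
```

>>> send_rows([
  {"slide":[0,0.027,-0.013],"turn":0,"gripper":0.2},
  {"slide":[0,0.033,-0.016],"turn":0,"gripper":0.2},
  {"slide":[0,0.022,-0.011],"turn":0,"gripper":0.2},
  {"slide":[0,0.012,-0.006],"turn":0,"gripper":0.2},
  {"slide":[0,0.015,-0.007],"turn":0,"gripper":0.2},
])

```text
time_s: 10.3
tcp_pos: [0.5565, -0.045, 0.2466]
eef_rot: [-179.9, 0.0, -166.5]
contact_force: [-0.8, -0.7, 6.1]
gripper_width: 0.0266
gripper_force: 11.0
```

```bash
python3 step.py go 0.104 0.25
```

```text
t 10.30 theta -0.1790 err -0.79px phi meas 0.447 cmd 0.441
par [ 0.4795  0.0462 -0.0315] d [-0.031 -0.002  0.029] state [-0.1624  0.3498] predicted [-0.1924, 0.265]
theta plan [-0.132 -0.105 -0.083 -0.065 -0.046 -0.025 -0.001  0.024  0.049  0.071
  0.089  0.102] phi [ 0.21   0.102  0.129  0.206  0.261  0.262  0.214  0.136  0.053 -0.016
 -0.057 -0.079]
[{"slide": [0, 0.189, -0.064], "turn": 0, "gripper": 0.2}, {"slide": [0, 0.281, -0.078], "turn": 0, "gripper": 0.2}, {"slide": [0, 0.258, -0.076], "turn": 0, "gripper": 0.2}, {"slide": [0, 0.192, -0.064], "turn": 0, "gripper": 0.2}, {"slide": [0, 0.146, -0.054], "turn": 0, "gripper": 0.2}]
```

```bash
python3 - <<'E'
s=open("step.py").read()
a=s.index("    def ref(t):"); b=s.index("    ph,o=plan")
s=s[:a]+'''    D=tgt-x[0]; T=max(abs(D)/rate,.5); H=CubicHermiteSpline([0,T],[x[0],tgt],[x[1],0.])
    ref=lambda t:float(H(t)) if t<T else tgt
'''+s[b:]
s=s.replace("from ctl import *","from ctl import *\nfrom scipy.interpolate import CubicHermiteSpline")
open("step.py","w").write(s)
# replan variant: same without measuring
r=s.replace('if "next" in L:','if "next" in L and 0:').replace('L["meas"].append([t0,th]); L["tl"].append([t1,L["tl"][-1][1]])','').replace('im=optics.capture("scene")["img"]; t1=get_state()["time_s"]','im=cv2.imread(L["img"])[:,:,::-1].copy(); t1=t0; t0=L["meas"][-1][0]')
r=r.replace('cv2.imwrite(f"pics/m{t0:.2f}.png",im[:,:,::-1]); L["img"]=f"pics/m{t0:.2f}.png"','')
open("replan.py","w").write(r)
E
python3 replan.py go 0.104 0.25
```

```text
t 10.30 theta -0.1790 err -0.79px phi meas 0.446 cmd 0.441
par [ 0.4795  0.0462 -0.0315] d [-0.031 -0.002  0.029] state [-0.1624  0.3498] predicted [-0.0462, 0.2315]
theta plan [-0.131 -0.099 -0.068 -0.039 -0.012  0.012  0.034  0.054  0.071  0.085
  0.096  0.103] phi [ 0.33   0.23   0.169  0.138  0.117  0.095  0.067  0.035  0.004 -0.019
 -0.029 -0.031]
[{"slide": [0, 0.089, -0.036], "turn": 0, "gripper": 0.2}, {"slide": [0, 0.172, -0.06], "turn": 0, "gripper": 0.2}, {"slide": [0, 0.224, -0.07], "turn": 0, "gripper": 0.2}, {"slide": [0, 0.251, -0.075], "turn": 0, "gripper": 0.2}, {"slide": [0, 0.268, -0.077], "turn": 0, "gripper": 0.2}]
```

>>> send_rows([
  {"slide":[0,0.089,-0.036],"turn":0,"gripper":0.2},
  {"slide":[0,0.172,-0.06],"turn":0,"gripper":0.2},
  {"slide":[0,0.224,-0.07],"turn":0,"gripper":0.2},
  {"slide":[0,0.251,-0.075],"turn":0,"gripper":0.2},
  {"slide":[0,0.268,-0.077],"turn":0,"gripper":0.2},
])

```text
time_s: 10.77
tcp_pos: [0.5468, -0.0045, 0.2578]
eef_rot: [-180.0, 0.0, -166.4]
contact_force: [0.7, -2.4, 0.7]
gripper_width: 0.0256
gripper_force: 10.0
```

```bash
python3 step.py go 0.104 0.25
```

```text
t 10.77 theta -0.0198 err -0.57px phi meas 0.113 cmd 0.117
par [ 0.4679  0.0462 -0.0349] d [ 0.001  0.032 -0.004] state [-0.0067  0.2548] predicted [-0.0124, 0.305]
theta plan [0.014 0.034 0.054 0.073 0.088 0.097 0.103 0.104 0.105 0.104 0.104 0.104] phi [ 0.157  0.145  0.082  0.008 -0.043 -0.054 -0.033  0.002  0.033  0.05
  0.055  0.057]
[{"slide": [0, -0.034, 0.005], "turn": 0, "gripper": 0.2}, {"slide": [0, -0.023, 0.003], "turn": 0, "gripper": 0.2}, {"slide": [0, 0.03, -0.003], "turn": 0, "gripper": 0.2}, {"slide": [0, 0.095, -0.006], "turn": 0, "gripper": 0.2}, {"slide": [0, 0.139, -0.005], "turn": 0, "gripper": 0.2}]
```

>>> send_rows([
  {"slide":[0,-0.034,0.005],"turn":0,"gripper":0.2},
  {"slide":[0,-0.023,0.003],"turn":0,"gripper":0.2},
  {"slide":[0,0.03,-0.003],"turn":0,"gripper":0.2},
  {"slide":[0,0.095,-0.006],"turn":0,"gripper":0.2},
  {"slide":[0,0.139,-0.005],"turn":0,"gripper":0.2},
])

```text
time_s: 11.23
tcp_pos: [0.5418, 0.0157, 0.2587]
eef_rot: [-180.0, 0.0, -166.5]
contact_force: [1.7, -1.0, 1.5]
gripper_width: 0.0259
gripper_force: 10.0
```

```bash
python3 step.py go 0.104 0.25
```

```text
t 11.23 theta 0.1027 err -0.50px phi meas -0.048 cmd -0.043
par [ 0.4788  0.047  -0.0319] d [ 0.02  -0.015  0.009] state [0.1122 0.1802] predicted [0.0876, 0.151]
theta plan [0.125 0.131 0.131 0.125 0.118 0.112 0.107 0.105 0.104 0.104 0.104 0.104] phi [-0.138 -0.173 -0.136 -0.06   0.014  0.06   0.074  0.068  0.054  0.041
  0.033  0.027]
[{"slide": [0, 0.082, 0.007], "turn": 0, "gripper": 0.2}, {"slide": [0, 0.112, 0.012], "turn": 0, "gripper": 0.2}, {"slide": [0, 0.08, 0.007], "turn": 0, "gripper": 0.2}, {"slide": [0, 0.014, 0.001], "turn": 0, "gripper": 0.2}, {"slide": [0, -0.049, -0.001], "turn": 0, "gripper": 0.2}]
```

>>> send_rows([
  {"slide":[0,0.082,0.007],"turn":0,"gripper":0.2},
  {"slide":[0,0.112,0.012],"turn":0,"gripper":0.2},
  {"slide":[0,0.08,0.007],"turn":0,"gripper":0.2},
  {"slide":[0,0.014,0.001],"turn":0,"gripper":0.2},
  {"slide":[0,-0.049,-0.001],"turn":0,"gripper":0.2},
])

```text
time_s: 11.7
tcp_pos: [0.5436, 0.0078, 0.2587]
eef_rot: [180.0, -0.0, -166.4]
contact_force: [0.2, 1.7, 1.4]
gripper_width: 0.0253
gripper_force: 10.0
```

```bash
python3 step.py go 0.104 0.25
```

```text
t 11.70 theta 0.1088 err -0.54px phi meas 0.015 cmd 0.014
par [ 0.4749  0.0466 -0.0329] d [ 0.003  0.016 -0.014] state [ 0.1031 -0.1154] predicted [0.1183, -0.0846]
theta plan [0.094 0.088 0.087 0.089 0.094 0.098 0.101 0.103 0.104 0.104 0.104 0.104] phi [0.113 0.169 0.161 0.117 0.066 0.031 0.016 0.016 0.023 0.031 0.038 0.042]
[{"slide": [0, -0.086, 0.005], "turn": 0, "gripper": 0.2}, {"slide": [0, -0.134, 0.012], "turn": 0, "gripper": 0.2}, {"slide": [0, -0.127, 0.011], "turn": 0, "gripper": 0.2}, {"slide": [0, -0.089, 0.006], "turn": 0, "gripper": 0.2}, {"slide": [0, -0.046, 0.002], "turn": 0, "gripper": 0.2}]
```

>>> send_rows([
  {"slide":[0,-0.086,0.005],"turn":0,"gripper":0.2},
  {"slide":[0,-0.134,0.012],"turn":0,"gripper":0.2},
  {"slide":[0,-0.127,0.011],"turn":0,"gripper":0.2},
  {"slide":[0,-0.089,0.006],"turn":0,"gripper":0.2},
  {"slide":[0,-0.046,0.002],"turn":0,"gripper":0.2},
])

```text
time_s: 12.17
tcp_pos: [0.5452, 0.0008, 0.2585]
eef_rot: [-180.0, -0.0, -166.6]
contact_force: [1.3, -1.4, 1.3]
gripper_width: 0.026
gripper_force: 10.0
```

```bash
python3 step.py go 0.104 0.25; python3 -c "
import cv2,json,numpy as np
a=cv2.imread(json.load(open('log.json'))['img'])[150:250,260:360]; cv2.imwrite('pics/z1.png',cv2.resize(a,None,fx=6,fy=6,interpolation=cv2.INTER_NEAREST))"
```

```text
t 12.17 theta 0.1093 err -0.55px phi meas 0.070 cmd 0.066
par [ 0.4817  0.045  -0.0316] d [-0.013 -0.008  0.03 ] state [0.1146 0.1138] predicted [0.0936, 0.054]
theta plan [0.124 0.129 0.129 0.125 0.118 0.112 0.108 0.105 0.104 0.104 0.104 0.104] phi [-0.063 -0.133 -0.12  -0.059  0.006  0.049  0.065  0.061  0.05   0.038
  0.031  0.026]
[{"slide": [0, 0.112, -0.0], "turn": 0, "gripper": 0.2}, {"slide": [0, 0.172, 0.006], "turn": 0, "gripper": 0.2}, {"slide": [0, 0.161, 0.004], "turn": 0, "gripper": 0.2}, {"slide": [0, 0.109, -0.0], "turn": 0, "gripper": 0.2}, {"slide": [0, 0.052, -0.002], "turn": 0, "gripper": 0.2}]
```

View pics/z1.png

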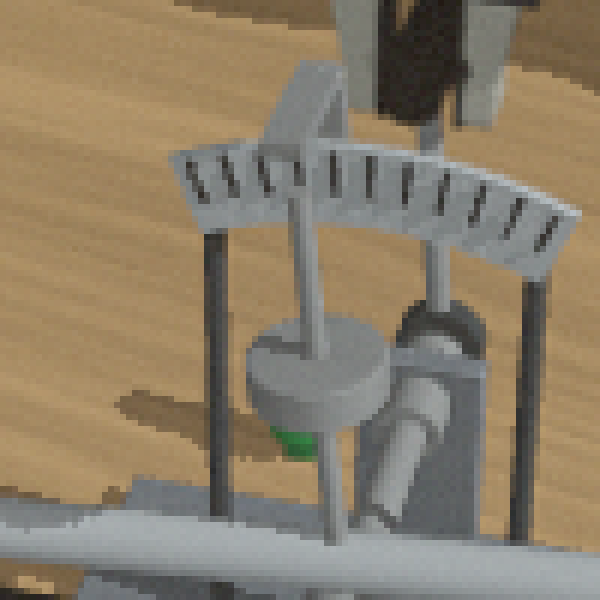

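```bash
python3 - <<'E'
import ctl, json, numpy as np
L=json.load(open("log.json"))
for g in(-.02,-.01,0,.01,.02,.03,.04):
    ctl.LAG=g; f,(par,d),x=ctl.fit(L); print(g,round(f.cost,3),np.round(par,4),np.round(d[1][-6:],3),np.round(x,4))
E
```

```text
-0.02 8.506 [ 0.4743  0.0494 -0.0315] [-0.049  0.079  0.088  0.05  -0.033 -0.06 ] [0.1098 0.0707]
-0.01 5.748 [ 0.4761  0.0483 -0.0315] [-0.038  0.064  0.068  0.041 -0.028 -0.045] [0.1097 0.0777]
0 3.782 [ 0.4778  0.0473 -0.0315] [-0.025  0.05   0.048  0.03  -0.023 -0.029] [0.1096 0.0849]
0.01 2.667 [ 0.4792  0.0464 -0.0315] [-0.013  0.036  0.027  0.018 -0.018 -0.011] [0.1094 0.093 ]
0.02 2.486 [ 0.4805  0.0456 -0.0315] [ 0.     0.022  0.007  0.003 -0.013  0.009] [0.1092 0.1012]
0.03 3.342 [ 0.4817  0.045  -0.0316] [ 0.014  0.008 -0.014 -0.013 -0.008  0.03 ] [0.1091 0.1092]
0.04 5.313 [ 0.4825  0.0445 -0.0317] [ 0.027 -0.004 -0.034 -0.032 -0.004  0.054] [0.1089 0.1165]
```

```bash
sed -i 's/LAG=.03/LAG=.016/; s#p\[3:\]/.5\]#p[3:]/.3]#' ctl.py; python3 replan.py go 0.105 0.25
```

```text
t 12.17 theta 0.1093 err -0.55px phi meas 0.060 cmd 0.066
par [ 0.4812  0.0453 -0.0314] d [ 0.008 -0.01  -0.005] state [0.1146 0.1058] predicted [0.1181, -0.0788]
theta plan [0.123 0.127 0.127 0.122 0.117 0.112 0.108 0.106 0.105 0.105 0.105 0.105] phi [-0.049 -0.114 -0.107 -0.056  0.003  0.043  0.059  0.057  0.047  0.037
  0.03   0.025]
[{"slide": [0, 0.1, -0.001], "turn": 0, "gripper": 0.2}, {"slide": [0, 0.156, 0.004], "turn": 0, "gripper": 0.2}, {"slide": [0, 0.15, 0.003], "turn": 0, "gripper": 0.2}, {"slide": [0, 0.106, -0.001], "turn": 0, "gripper": 0.2}, {"slide": [0, 0.055, -0.002], "turn": 0, "gripper": 0.2}]
```

>>> send_rows([
  {"slide":[0,0.1,-0.001],"turn":0,"gripper":0.2},
  {"slide":[0,0.156,0.004],"turn":0,"gripper":0.2},
  {"slide":[0,0.15,0.003],"turn":0,"gripper":0.2},
  {"slide":[0,0.106,-0.001],"turn":0,"gripper":0.2},
  {"slide":[0,0.055,-0.002],"turn":0,"gripper":0.2},
])

```text
time_s: 12.63
tcp_pos: [0.5432, 0.0098, 0.2587]
eef_rot: [179.9, 0.0, -166.4]
contact_force: [-0.3, 0.6, 1.3]
gripper_width: 0.0256
gripper_force: 10.0
```

```bash
python3 step.py go 0.105 0.25
```

```text
t 12.63 theta 0.1180 err -0.59px phi meas -0.001 cmd 0.003
par [ 0.4816  0.0452 -0.0313] d [-0.012 -0.004  0.002] state [ 0.1148 -0.0632] predicted [0.1167, -0.0683]
theta plan [0.11  0.106 0.104 0.103 0.103 0.104 0.104 0.105 0.105 0.105 0.105 0.105] phi [0.035 0.057 0.062 0.056 0.045 0.036 0.029 0.026 0.025 0.026 0.028 0.029]
[{"slide": [0, -0.028, 0.001], "turn": 0, "gripper": 0.2}, {"slide": [0, -0.047, 0.001], "turn": 0, "gripper": 0.2}, {"slide": [0, -0.052, 0.002], "turn": 0, "gripper": 0.2}, {"slide": [0, -0.046, 0.001], "turn": 0, "gripper": 0.2}, {"slide": [0, -0.037, 0.001], "turn": 0, "gripper": 0.2}]
```

Prediction now matches within 0.002 rad.

>>> send_rows([
  {"slide":[0,-0.028,0.001],"turn":0,"gripper":0.2},
  {"slide":[0,-0.047,0.001],"turn":0,"gripper":0.2},
  {"slide":[0,-0.052,0.002],"turn":0,"gripper":0.2},
  {"slide":[0,-0.046,0.001],"turn":0,"gripper":0.2},
  {"slide":[0,-0.037,0.001],"turn":0,"gripper":0.2},
])

```text
time_s: 13.1
tcp_pos: [0.5447, 0.0034, 0.2584]
eef_rot: [-180.0, -0.0, -166.5]
contact_force: [1.0, -1.0, -0.3]
gripper_width: 0.0258
gripper_force: 10.0
```

```bash
python3 step.py go 0.105 0.25
```

```text
t 13.10 theta 0.1008 err -0.56px phi meas 0.049 cmd 0.045
par [ 0.4812  0.0452 -0.0314] d [-0.001 -0.001 -0.004] state [0.101  0.0027] predicted [0.1032, 0.0052]
theta plan [0.101 0.102 0.103 0.104 0.104 0.105 0.105 0.105 0.105 0.105 0.105 0.105] phi [0.044 0.04  0.036 0.031 0.027 0.026 0.026 0.027 0.028 0.029 0.029 0.029]
[{"slide": [0, 0.001, -0.0], "turn": 0, "gripper": 0.2}, {"slide": [0, 0.004, -0.0], "turn": 0, "gripper": 0.2}, {"slide": [0, 0.008, -0.0], "turn": 0, "gripper": 0.2}, {"slide": [0, 0.012, -0.0], "turn": 0, "gripper": 0.2}, {"slide": [0, 0.016, -0.001], "turn": 0, "gripper": 0.2}]
```

>>> send_rows([
  {"slide":[0,0.001,0],"turn":0,"gripper":0.2},
  {"slide":[0,0.004,0],"turn":0,"gripper":0.2},
  {"slide":[0,0.008,0],"turn":0,"gripper":0.2},
  {"slide":[0,0.012,0],"turn":0,"gripper":0.2},
  {"slide":[0,0.016,-0.001],"turn":0,"gripper":0.2},
])

```text
time_s: 13.57
tcp_pos: [0.544, 0.0062, 0.2588]
eef_rot: [-180.0, -0.0, -166.5]
contact_force: [-0.7, -2.2, 0.0]
gripper_width: 0.0255
gripper_force: 10.0
```

```bash
python3 step.py go 0.105 0.25
```

```text
t 13.57 theta 0.1033 err -0.53px phi meas 0.027 cmd 0.027
par [ 0.4809  0.0453 -0.0315] d [ 0.001 -0.006 -0.003] state [0.1035 0.0023] predicted [0.1044, 0.0062]
theta plan [0.104 0.104 0.104 0.104 0.105 0.105 0.105 0.105 0.105 0.105 0.105 0.105] phi [0.031 0.033 0.033 0.032 0.03  0.029 0.028 0.028 0.029 0.029 0.029 0.029]
[{"slide": [0, -0.003, 0.0], "turn": 0, "gripper": 0.2}, {"slide": [0, -0.005, 0.0], "turn": 0, "gripper": 0.2}, {"slide": [0, -0.005, 0.0], "turn": 0, "gripper": 0.2}, {"slide": [0, -0.004, 0.0], "turn": 0, "gripper": 0.2}, {"slide": [0, -0.002, 0.0], "turn": 0, "gripper": 0.2}]
```

>>> send_rows([
  {"slide":[0,-0.003,0],"turn":0,"gripper":0.2},
  {"slide":[0,-0.005,0],"turn":0,"gripper":0.2},
  {"slide":[0,-0.005,0],"turn":0,"gripper":0.2},
  {"slide":[0,-0.004,0],"turn":0,"gripper":0.2},
  {"slide":[0,-0.002,0],"turn":0,"gripper":0.2},
])

```text
time_s: 14.03
tcp_pos: [0.5441, 0.006, 0.2588]
eef_rot: [-180.0, -0.0, -166.5]
contact_force: [-0.5, -1.9, 1.2]
gripper_width: 0.0255
gripper_force: 10.0
```

```bash
python3 step.py go 0.105 0.25; python3 -c "
from plant import optics
import cv2,json,numpy as np
t=optics.capture('top')['img'][85:185,260:360,::-1]
a=cv2.imread(json.load(open('log.json'))['img'])[150:250,260:360]
z=lambda i:cv2.resize(i,(400,400),interpolation=cv2.INTER_CUBIC)
z2=lambda i:cv2.resize(i[:50,20:70],(400,400),interpolation=cv2.INTER_CUBIC)
cv2.imwrite('pics/z2.png',np.hstack([z2(a),z2(t)]))"
```

```text
t 14.03 theta 0.1033 err -0.53px phi meas 0.029 cmd 0.030
par [ 0.4806  0.0454 -0.0315] d [-0.006 -0.006 -0.004] state [1.035e-01 1.000e-04] predicted [0.1046, 0.003]
theta plan [0.103 0.104 0.104 0.104 0.105 0.105 0.105 0.105 0.105 0.105 0.105 0.105] phi [0.033 0.035 0.034 0.032 0.03  0.029 0.028 0.028 0.029 0.029 0.029 0.03 ]
[{"slide": [0, -0.003, 0.0], "turn": 0, "gripper": 0.2}, {"slide": [0, -0.004, 0.0], "turn": 0, "gripper": 0.2}, {"slide": [0, -0.004, 0.0], "turn": 0, "gripper": 0.2}, {"slide": [0, -0.002, 0.0], "turn": 0, "gripper": 0.2}, {"slide": [0, -0.0, 0.0], "turn": 0, "gripper": 0.2}]
```

View pics/z2.png

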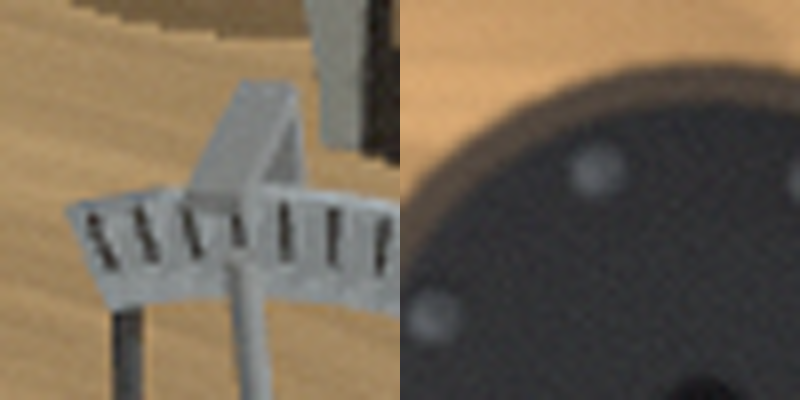

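```bash
python3 - <<'E'
from ctl import *
tip=np.array([236,262])/8+[280,150]-.44; pr=project("scene",boom2w(S,[(0,0,.17)],.1033))[0]; b=pr-tip; print(tip,pr,b)
for r in(.191,.192,.194):
  for p in((313.25,160.0),(309.8,166.7),(306.4,173.4)):
    f=least_squares(lambda v:project("scene",stand2w(S,[(v[0],-r*np.sin(v[1]),.15+r*np.cos(v[1]))]))[0]-[b[0],b[1]]-p,[0,.1]); print(r,np.round(f.x,4))
E
```

```text
[309.06 182.31] [309.26770239 181.55170523] [ 0.20770239 -0.75829477]
0.191 [-0.0484  0.1159]
0.191 [-0.0221  0.1157]
0.191 [0.0029 0.1149]
0.192 [-0.0466  0.113 ]
0.192 [-0.0203  0.1127]
0.192 [0.0046 0.1119]
0.194 [-0.043   0.1071]
0.194 [-0.0169  0.1068]
0.194 [0.0079 0.1061]
```

>>> send_rows([
  {"slide":[0,-0.003,0],"turn":0,"gripper":0.2},
  {"slide":[0,-0.004,0],"turn":0,"gripper":0.2},
  {"slide":[0,-0.004,0],"turn":0,"gripper":0.2},
  {"slide":[0,-0.002,0],"turn":0,"gripper":0.2},
  {"slide":[0,0,0],"turn":0,"gripper":0.2},
])

```text
time_s: 14.55
tcp_pos: [0.5441, 0.0059, 0.2588]
eef_rot: [-180.0, 0.0, -166.5]
contact_force: [-0.8, -1.8, 3.0]
gripper_width: 0.0253
gripper_force: 10.0
```

```bash
python3 step.py go 0.105 0.25
```

```text
t 14.55 theta 0.1041 err -0.51px phi meas 0.030 cmd 0.030
par [ 0.4805  0.0454 -0.0315] d [-0.006 -0.005 -0.001] state [0.1043 0.0023] predicted [0.1045, 0.0034]
theta plan [0.104 0.105 0.105 0.105 0.105 0.105 0.105 0.105 0.105 0.105 0.105 0.105] phi [0.03  0.03  0.03  0.029 0.029 0.029 0.029 0.029 0.029 0.029 0.029 0.029]
[{"slide": [0, -0.0, 0.0], "turn": 0, "gripper": 0.2}, {"slide": [0, -0.0, 0.0], "turn": 0, "gripper": 0.2}, {"slide": [0, 0.0, -0.0], "turn": 0, "gripper": 0.2}, {"slide": [0, 0.001, -0.0], "turn": 0, "gripper": 0.2}, {"slide": [0, 0.001, -0.0], "turn": 0, "gripper": 0.2}]
```

>>> send_rows([
  {"slide":[0,0,0],"turn":0,"gripper":0.2},
  {"slide":[0,0,0],"turn":0,"gripper":0.2},
  {"slide":[0,0,0],"turn":0,"gripper":0.2},
  {"slide":[0,0.001,0],"turn":0,"gripper":0.2},
  {"slide":[0,0.001,0],"turn":0,"gripper":0.2},
])

```text
time_s: 15.02
tcp_pos: [0.5441, 0.0061, 0.2587]
eef_rot: [-180.0, -0.0, -166.5]
contact_force: [-0.7, -1.6, 2.1]
gripper_width: 0.0254
gripper_force: 10.0
```

```bash
python3 step.py go 0.105 0.25
```

```text
t 15.02 theta 0.1034 err -0.53px phi meas 0.029 cmd 0.029
par [ 0.4806  0.0454 -0.0314] d [-0.005 -0.001 -0.   ] state [ 0.1039 -0.0007] predicted [0.1049, 0.0008]
theta plan [0.104 0.104 0.104 0.104 0.105 0.105 0.105 0.105 0.105 0.105 0.105 0.105] phi [0.032 0.034 0.034 0.032 0.03  0.029 0.028 0.028 0.029 0.029 0.029 0.029]
[{"slide": [0, -0.003, 0.0], "turn": 0, "gripper": 0.2}, {"slide": [0, -0.004, 0.0], "turn": 0, "gripper": 0.2}, {"slide": [0, -0.004, 0.0], "turn": 0, "gripper": 0.2}, {"slide": [0, -0.003, 0.0], "turn": 0, "gripper": 0.2}, {"slide": [0, -0.001, 0.0], "turn": 0, "gripper": 0.2}]
```

>>> send_rows([
  {"slide":[0,-0.003,0],"turn":0,"gripper":0.2},
  {"slide":[0,-0.004,0],"turn":0,"gripper":0.2},
  {"slide":[0,-0.004,0],"turn":0,"gripper":0.2},
  {"slide":[0,-0.003,0],"turn":0,"gripper":0.2},
  {"slide":[0,-0.001,0],"turn":0,"gripper":0.2},
])

```text
time_s: 15.48
tcp_pos: [0.5441, 0.006, 0.2587]
eef_rot: [-180.0, 0.0, -166.5]
contact_force: [-0.6, -2.4, 3.4]
gripper_width: 0.0257
gripper_force: 10.0
```

>>> send_rows([
  {"slide":[0,0,0],"turn":0,"gripper":0.2},
  {"slide":[0,0,0],"turn":0,"gripper":0.2},
  {"slide":[0,0,0],"turn":0,"gripper":0.2},
  {"slide":[0,0,0],"turn":0,"gripper":0.2},
  {"slide":[0,0,0],"turn":0,"gripper":0.2},
])

```text
time_s: 15.9
tcp_pos: [0.5441, 0.006, 0.2587]
eef_rot: [-180.0, 0.0, -166.5]
contact_force: [-1.2, -1.6, 2.7]
gripper_width: 0.0256
gripper_force: 10.0
```

```bash
CALLS=2 python3 step.py go 0.105 0.25
```

```text
t 15.90 theta 0.1032 err -0.53px phi meas 0.030 cmd 0.030
par [ 0.4804  0.0454 -0.0315] d [-0.002 -0.001  0.   ] state [ 0.1033 -0.0008] predicted [0.1046, 0.0029]
theta plan [0.103 0.103 0.104 0.104 0.104 0.105 0.105 0.105 0.105 0.105 0.105 0.105] phi [0.034 0.036 0.036 0.033 0.031 0.029 0.028 0.028 0.029 0.029 0.029 0.03 ]
[{"slide": [0, -0.004, 0.0], "turn": 0, "gripper": 0.2}, {"slide": [0, -0.005, 0.0], "turn": 0, "gripper": 0.2}, {"slide": [0, -0.005, 0.0], "turn": 0, "gripper": 0.2}, {"slide": [0, -0.003, 0.0], "turn": 0, "gripper": 0.2}, {"slide": [0, -0.0, 0.0], "turn": 0, "gripper": 0.2}]
```

>>> send_rows([
  {"slide":[0,-0.004,0],"turn":0,"gripper":0.2},
  {"slide":[0,-0.005,0],"turn":0,"gripper":0.2},
  {"slide":[0,-0.005,0],"turn":0,"gripper":0.2},
  {"slide":[0,-0.003,0],"turn":0,"gripper":0.2},
  {"slide":[0,0,0],"turn":0,"gripper":0.2},
])

```text
time_s: 16.37
tcp_pos: [0.5442, 0.0059, 0.2587]
eef_rot: [-180.0, -0.0, -166.5]
contact_force: [-1.4, -2.1, 4.3]
gripper_width: 0.0258
gripper_force: 10.0
```

>>> send_rows([
  {"slide":[0,0,0],"turn":0,"gripper":0.2},
  {"slide":[0,0,0],"turn":0,"gripper":0.2},
  {"slide":[0,0,0],"turn":0,"gripper":0.2},
  {"slide":[0,0,0],"turn":0,"gripper":0.2},
  {"slide":[0,0,0],"turn":0,"gripper":0.2},
])

```text
time_s: 16.78
tcp_pos: [0.5442, 0.0059, 0.2587]
eef_rot: [-180.0, 0.0, -166.5]
contact_force: [-1.1, -1.3, 3.7]
gripper_width: 0.0256
gripper_force: 10.0
```

```bash
CALLS=2 python3 step.py go 0.105 0.25
```

```text
t 16.78 theta 0.1030 err -0.51px phi meas 0.030 cmd 0.031
par [ 0.4804  0.0454 -0.0315] d [-0.001  0.    -0.   ] state [ 0.1033 -0.0002] predicted [0.1044, 0.0041]
theta plan [0.103 0.103 0.104 0.104 0.104 0.105 0.105 0.105 0.105 0.105 0.105 0.105] phi [0.034 0.036 0.035 0.033 0.03  0.029 0.028 0.028 0.029 0.029 0.029 0.03 ]
[{"slide": [0, -0.003, 0.0], "turn": 0, "gripper": 0.2}, {"slide": [0, -0.005, 0.0], "turn": 0, "gripper": 0.2}, {"slide": [0, -0.004, 0.0], "turn": 0, "gripper": 0.2}, {"slide": [0, -0.002, 0.0], "turn": 0, "gripper": 0.2}, {"slide": [0, 0.0, -0.0], "turn": 0, "gripper": 0.2}]
```

>>> send_rows([
  {"slide":[0,-0.003,0],"turn":0,"gripper":0.2},
  {"slide":[0,-0.005,0],"turn":0,"gripper":0.2},
  {"slide":[0,-0.004,0],"turn":0,"gripper":0.2},
  {"slide":[0,-0.002,0],"turn":0,"gripper":0.2},
  {"slide":[0,0,0],"turn":0,"gripper":0.2},
])

```text
time_s: 17.25
tcp_pos: [0.5442, 0.006, 0.2587]
eef_rot: [-180.0, 0.0, -166.5]
contact_force: [-1.0, -1.3, 4.3]
gripper_width: 0.0254
gripper_force: 10.0
```

>>> send_rows([
  {"slide":[0,0,0],"turn":0,"gripper":0.2},
  {"slide":[0,0,0],"turn":0,"gripper":0.2},
  {"slide":[0,0,0],"turn":0,"gripper":0.2},
  {"slide":[0,0,0],"turn":0,"gripper":0.2},
  {"slide":[0,0,0],"turn":0,"gripper":0.2},
])

```text
time_s: 17.67
tcp_pos: [0.5441, 0.0059, 0.2587]
eef_rot: [-180.0, -0.0, -166.5]
contact_force: [-0.6, -1.9, 3.4]
gripper_width: 0.0256
gripper_force: 10.0
```

```bash
CALLS=2 python3 step.py go 0.105 0.25
```

```text
t 17.67 theta 0.1030 err -0.51px phi meas 0.030 cmd 0.030
par [ 0.4804  0.0454 -0.0315] d [ 0. -0. -0.] state [ 0.1034 -0.0004] predicted [0.1045, 0.0038]
theta plan [0.103 0.104 0.104 0.104 0.104 0.105 0.105 0.105 0.105 0.105 0.105 0.105] phi [0.034 0.036 0.035 0.033 0.03  0.029 0.028 0.028 0.029 0.029 0.029 0.03 ]
[{"slide": [0, -0.003, 0.0], "turn": 0, "gripper": 0.2}, {"slide": [0, -0.005, 0.0], "turn": 0, "gripper": 0.2}, {"slide": [0, -0.004, 0.0], "turn": 0, "gripper": 0.2}, {"slide": [0, -0.002, 0.0], "turn": 0, "gripper": 0.2}, {"slide": [0, -0.0, 0.0], "turn": 0, "gripper": 0.2}]
```

>>> send_rows([
  {"slide":[0,-0.003,0],"turn":0,"gripper":0.2},
  {"slide":[0,-0.005,0],"turn":0,"gripper":0.2},
  {"slide":[0,-0.004,0],"turn":0,"gripper":0.2},
  {"slide":[0,-0.002,0],"turn":0,"gripper":0.2},
  {"slide":[0,0,0],"turn":0,"gripper":0.2},
])

```text
time_s: 18.13
tcp_pos: [0.5442, 0.0059, 0.2588]
eef_rot: [-180.0, 0.0, -166.5]
contact_force: [-1.8, -1.3, 4.1]
gripper_width: 0.0259
gripper_force: 10.0
```

>>> send_rows([
  {"slide":[0,0,0],"turn":0,"gripper":0.2},
  {"slide":[0,0,0],"turn":0,"gripper":0.2},
  {"slide":[0,0,0],"turn":0,"gripper":0.2},
  {"slide":[0,0,0],"turn":0,"gripper":0.2},
  {"slide":[0,0,0],"turn":0,"gripper":0.2},
])

```text
time_s: 18.55
tcp_pos: [0.5441, 0.0059, 0.2587]
eef_rot: [-180.0, 0.0, -166.5]
contact_force: [-1.6, -1.5, 4.5]
gripper_width: 0.0255
gripper_force: 10.0
```

```bash
CALLS=2 python3 step.py go 0.105 0.25
```

```text
t 18.55 theta 0.1040 err -0.52px phi meas 0.030 cmd 0.030
par [ 0.4804  0.0454 -0.0315] d [-0. -0. -0.] state [0.1053 0.0021] predicted [0.1045, 0.0037]
theta plan [0.105 0.106 0.106 0.105 0.105 0.105 0.105 0.105 0.105 0.105 0.105 0.105] phi [0.028 0.026 0.026 0.027 0.029 0.03  0.03  0.03  0.03  0.03  0.029 0.029]
[{"slide": [0, 0.002, -0.0], "turn": 0, "gripper": 0.2}, {"slide": [0, 0.003, -0.0], "turn": 0, "gripper": 0.2}, {"slide": [0, 0.003, -0.0], "turn": 0, "gripper": 0.2}, {"slide": [0, 0.003, -0.0], "turn": 0, "gripper": 0.2}, {"slide": [0, 0.002, -0.0], "turn": 0, "gripper": 0.2}]
```

>>> send_rows([
  {"slide":[0,0.002,0],"turn":0,"gripper":0.2},
  {"slide":[0,0.003,0],"turn":0,"gripper":0.2},
  {"slide":[0,0.003,0],"turn":0,"gripper":0.2},
  {"slide":[0,0.003,0],"turn":0,"gripper":0.2},
  {"slide":[0,0.002,0],"turn":0,"gripper":0.2},
])

```text
time_s: 19.02
tcp_pos: [0.5441, 0.0063, 0.2588]
eef_rot: [-180.0, 0.0, -166.5]
contact_force: [-1.1, -1.5, 4.2]
gripper_width: 0.0259
gripper_force: 10.0
```

>>> send_rows([
  {"slide":[0,0,0],"turn":0,"gripper":0.2},
  {"slide":[0,0,0],"turn":0,"gripper":0.2},
  {"slide":[0,0,0],"turn":0,"gripper":0.2},
  {"slide":[0,0,0],"turn":0,"gripper":0.2},
  {"slide":[0,0,0],"turn":0,"gripper":0.2},
])

```text
time_s: 19.43
tcp_pos: [0.5441, 0.0063, 0.2587]
eef_rot: [-180.0, 0.0, -166.5]
contact_force: [-1.9, -1.2, 4.6]
gripper_width: 0.0254
gripper_force: 10.0
```

```bash
CALLS=2 python3 step.py go 0.3 0.1
```

```text
t 19.43 theta 0.1026 err -0.50px phi meas 0.027 cmd 0.029
par [ 0.4804  0.0454 -0.0315] d [-0. -0. -0.] state [ 0.1022 -0.005 ] predicted [0.1053, -0.0016]
theta plan [0.102 0.104 0.107 0.114 0.122 0.131 0.141 0.153 0.164 0.177 0.189 0.201] phi [ 0.067  0.095  0.101  0.092  0.075  0.056  0.039  0.023  0.009 -0.004
 -0.017 -0.027]
[{"slide": [0, -0.033, 0.002], "turn": 0, "gripper": 0.2}, {"slide": [0, -0.057, 0.004], "turn": 0, "gripper": 0.2}, {"slide": [0, -0.063, 0.004], "turn": 0, "gripper": 0.2}, {"slide": [0, -0.055, 0.003], "turn": 0, "gripper": 0.2}, {"slide": [0, -0.04, 0.002], "turn": 0, "gripper": 0.2}]
```

>>> send_rows([
  {"slide":[0,-0.033,0.002],"turn":0,"gripper":0.2},
  {"slide":[0,-0.057,0.004],"turn":0,"gripper":0.2},
  {"slide":[0,-0.063,0.004],"turn":0,"gripper":0.2},
  {"slide":[0,-0.055,0.003],"turn":0,"gripper":0.2},
  {"slide":[0,-0.04,0.002],"turn":0,"gripper":0.2},
])

```text
time_s: 19.9
tcp_pos: [0.5454, 0.0003, 0.2579]
eef_rot: [-180.0, -0.0, -166.5]
contact_force: [-0.1, -1.7, 0.3]
gripper_width: 0.0257
gripper_force: 10.0
```

```bash
python3 step.py go 0.3 0.1
```

```text
t 19.90 theta 0.1225 err -0.52px phi meas 0.074 cmd 0.075
par [ 0.4804  0.0454 -0.0315] d [-0.  0. -0.] state [0.128  0.1185] predicted [0.1215, 0.1048]
theta plan [0.139 0.15  0.161 0.172 0.183 0.194 0.205 0.215 0.226 0.236 0.246 0.256] phi [ 0.044  0.015 -0.004 -0.014 -0.022 -0.03  -0.04  -0.052 -0.064 -0.076
 -0.085 -0.092]
[{"slide": [0, 0.027, -0.002], "turn": 0, "gripper": 0.2}, {"slide": [0, 0.052, -0.002], "turn": 0, "gripper": 0.2}, {"slide": [0, 0.068, -0.002], "turn": 0, "gripper": 0.2}, {"slide": [0, 0.077, -0.002], "turn": 0, "gripper": 0.2}, {"slide": [0, 0.084, -0.002], "turn": 0, "gripper": 0.2}]
```

>>> send_rows([
  {"slide":[0,0.027,-0.002],"turn":0,"gripper":0.2},
  {"slide":[0,0.052,-0.002],"turn":0,"gripper":0.2},
  {"slide":[0,0.068,-0.002],"turn":0,"gripper":0.2},
  {"slide":[0,0.077,-0.002],"turn":0,"gripper":0.2},
  {"slide":[0,0.084,-0.002],"turn":0,"gripper":0.2},
])

```text
time_s: 20.37
tcp_pos: [0.5425, 0.0129, 0.2589]
eef_rot: [-180.0, 0.0, -166.4]
contact_force: [0.2, -2.7, 2.0]
gripper_width: 0.0255
gripper_force: 10.0
```

```bash
python3 step.py go 0.3 0.09
```

```text
t 20.37 theta 0.1832 err -0.48px phi meas -0.025 cmd -0.022
par [ 0.4804  0.0454 -0.0315] d [ 0. -0.  0.] state [0.1897 0.1308] predicted [0.1831, 0.1302]
theta plan [0.201 0.212 0.223 0.233 0.243 0.253 0.262 0.27  0.278 0.284 0.29  0.295] phi [-0.033 -0.047 -0.06  -0.073 -0.085 -0.097 -0.109 -0.12  -0.13  -0.138
 -0.142 -0.144]
[{"slide": [0, 0.01, 0.0], "turn": 0, "gripper": 0.2}, {"slide": [0, 0.022, 0.001], "turn": 0, "gripper": 0.2}, {"slide": [0, 0.033, 0.001], "turn": 0, "gripper": 0.2}, {"slide": [0, 0.044, 0.002], "turn": 0, "gripper": 0.2}, {"slide": [0, 0.055, 0.003], "turn": 0, "gripper": 0.2}]
```

>>> send_rows([
  {"slide":[0,0.01,0],"turn":0,"gripper":0.2},
  {"slide":[0,0.022,0.001],"turn":0,"gripper":0.2},
  {"slide":[0,0.033,0.001],"turn":0,"gripper":0.2},
  {"slide":[0,0.044,0.002],"turn":0,"gripper":0.2},
  {"slide":[0,0.055,0.003],"turn":0,"gripper":0.2},
])

```text
time_s: 20.83
tcp_pos: [0.5407, 0.0209, 0.2583]
eef_rot: [-180.0, 0.0, -166.5]
contact_force: [-0.2, -1.5, 1.9]
gripper_width: 0.026
gripper_force: 10.0
```

```bash
python3 step.py go 0.3 0.07
```

```text
t 20.83 theta 0.2312 err -0.54px phi meas -0.088 cmd -0.085
par [ 0.4804  0.0454 -0.0315] d [-0. -0. -0.] state [0.2383 0.0961] predicted [0.2433, 0.1198]
theta plan [0.246 0.254 0.262 0.27  0.277 0.284 0.289 0.294 0.298 0.3   0.3   0.3  ] phi [-0.081 -0.083 -0.093 -0.107 -0.123 -0.137 -0.146 -0.15  -0.148 -0.143
 -0.141 -0.141]
[{"slide": [0, -0.004, -0.0], "turn": 0, "gripper": 0.2}, {"slide": [0, -0.002, -0.0], "turn": 0, "gripper": 0.2}, {"slide": [0, 0.007, 0.001], "turn": 0, "gripper": 0.2}, {"slide": [0, 0.019, 0.002], "turn": 0, "gripper": 0.2}, {"slide": [0, 0.033, 0.003], "turn": 0, "gripper": 0.2}]
```

>>> send_rows([
  {"slide":[0,-0.004,0],"turn":0,"gripper":0.2},
  {"slide":[0,-0.002,0],"turn":0,"gripper":0.2},
  {"slide":[0,0.007,0.001],"turn":0,"gripper":0.2},
  {"slide":[0,0.019,0.002],"turn":0,"gripper":0.2},
  {"slide":[0,0.033,0.003],"turn":0,"gripper":0.2},
])

```text
time_s: 21.3
tcp_pos: [0.5395, 0.0255, 0.2578]
eef_rot: [-180.0, 0.0, -166.5]
contact_force: [0.9, -2.5, 1.6]
gripper_width: 0.0258
gripper_force: 10.0
```

```bash
python3 step.py go 0.3 0.05; python3 - <<'E'
import ctl,json,numpy as np
L=json.load(open("log.json")); L["meas"]=L["meas"]; f,(p,d),x=ctl.fit(L); n=len(L["meas"])-1
print(f.status,f.nfev,f.cost,np.round(f.fun[:n][-8:]*.0015,4),x,np.round(d[1][-8:],3))
E
```

```text
t 21.30 theta 0.2672 err -0.63px phi meas -0.126 cmd -0.123
par [ 0.4804  0.0454 -0.0315] d [-0. -0.  0.] state [0.2727 0.0639] predicted [0.2771, 0.0849]
theta plan [0.278 0.283 0.288 0.292 0.296 0.299 0.3   0.3   0.3   0.3   0.3   0.3  ] phi [-0.114 -0.115 -0.125 -0.138 -0.148 -0.15  -0.147 -0.143 -0.138 -0.134
 -0.13  -0.128]
[{"slide": [0, -0.007, -0.001], "turn": 0, "gripper": 0.2}, {"slide": [0, -0.007, -0.001], "turn": 0, "gripper": 0.2}, {"slide": [0, 0.002, 0.0], "turn": 0, "gripper": 0.2}, {"slide": [0, 0.013, 0.002], "turn": 0, "gripper": 0.2}, {"slide": [0, 0.021, 0.003], "turn": 0, "gripper": 0.2}]
3 11 11.902747686041547 [-0.      0.0001  0.0003 -0.0008 -0.0023 -0.0052 -0.0009  0.0022] (np.float64(0.26937390426263547), np.float64(0.06973623627327057)) [-0.006 -0.003  0.     0.    -0.    -0.    -0.     0.   ]
```

>>> send_rows([
  {"slide":[0,-0.007,-0.001],"turn":0,"gripper":0.2},
  {"slide":[0,-0.007,-0.001],"turn":0,"gripper":0.2},
  {"slide":[0,0.002,0],"turn":0,"gripper":0.2},
  {"slide":[0,0.013,0.002],"turn":0,"gripper":0.2},
  {"slide":[0,0.021,0.003],"turn":0,"gripper":0.2},
])

```text
time_s: 21.77
tcp_pos: [0.5388, 0.0286, 0.2574]
eef_rot: [-180.0, 0.0, -166.5]
contact_force: [1.9, -1.0, 2.4]
gripper_width: 0.0255
gripper_force: 10.0
```

```bash
python3 step.py go 0.3 0.05
```

```text
t 21.77 theta 0.3071 err -0.51px phi meas -0.150 cmd -0.148
par [ 0.4804  0.0454 -0.0315] d [-0.  0. -0.] state [ 0.2998 -0.003 ] predicted [0.2957, 0.0403]
theta plan [0.3   0.299 0.299 0.299 0.3   0.3   0.3   0.3   0.3   0.3   0.3   0.3  ] phi [-0.142 -0.139 -0.137 -0.138 -0.14  -0.142 -0.142 -0.143 -0.143 -0.142
 -0.142 -0.142]
[{"slide": [0, -0.005, -0.001], "turn": 0, "gripper": 0.2}, {"slide": [0, -0.008, -0.001], "turn": 0, "gripper": 0.2}, {"slide": [0, -0.009, -0.001], "turn": 0, "gripper": 0.2}, {"slide": [0, -0.008, -0.001], "turn": 0, "gripper": 0.2}, {"slide": [0, -0.007, -0.001], "turn": 0, "gripper": 0.2}]
```

>>> send_rows([
  {"slide":[0,-0.006,-0.001],"turn":0,"gripper":0.2},
  {"slide":[0,-0.014,-0.002],"turn":0,"gripper":0.2},
  {"slide":[0,-0.023,-0.003],"turn":0,"gripper":0.2},
  {"slide":[0,-0.032,-0.004],"turn":0,"gripper":0.2},
  {"slide":[0,-0.041,-0.005],"turn":0,"gripper":0.2},
])

```text
time_s: 22.23
tcp_pos: [0.5401, 0.0228, 0.2579]
eef_rot: [180.0, 0.0, -166.5]
contact_force: [0.7, 0.7, 0.0]
gripper_width: 0.0254
gripper_force: 10.0
```

```bash
python3 - <<'E'
from ctl import *
im=optics.capture("scene")["img"]; print(tube(im),phi_meas())
l=phi_meas()
for a,b in((-.1,.1),(.1,.3)): print(rows(a,[a+(b-a)*i/5 for i in range(1,6)]))
E
```

```text
(np.float64(0.30926297365586), np.float64(-0.4821574350571609), np.float64(36.6158585917001)) -0.10253469327248232
[[0, np.float64(-0.035), np.float64(-0.003)], [0, np.float64(-0.069), np.float64(-0.004)], [0, np.float64(-0.104), np.float64(-0.004)], [0, np.float64(-0.138), np.float64(-0.003)], [0, np.float64(-0.173), np.float64(-0.0)]]
[[0, np.float64(-0.034), np.float64(0.004)], [0, np.float64(-0.069), np.float64(0.01)], [0, np.float64(-0.103), np.float64(0.017)], [0, np.float64(-0.136), np.float64(0.025)], [0, np.float64(-0.17), np.float64(0.034)]]
```

>>> send_rows([
  {"slide":[0,-0.035,-0.003],"turn":0,"gripper":0.2},
  {"slide":[0,-0.069,-0.004],"turn":0,"gripper":0.2},
  {"slide":[0,-0.104,-0.004],"turn":0,"gripper":0.2},
  {"slide":[0,-0.138,-0.003],"turn":0,"gripper":0.2},
  {"slide":[0,-0.173,0],"turn":0,"gripper":0.2},
])

```text
time_s: 22.7
tcp_pos: [0.5461, -0.0033, 0.258]
eef_rot: [180.0, -0.0, -166.5]
contact_force: [-1.2, 1.2, 1.1]
gripper_width: 0.0256
gripper_force: 10.0
```

>>> send_rows([
  {"slide":[0,-0.034,0.004],"turn":0,"gripper":0.2},
  {"slide":[0,-0.069,0.01],"turn":0,"gripper":0.2},
  {"slide":[0,-0.12,0.021],"turn":0,"gripper":0.2},
  {"slide":[0,-0.17,0.034],"turn":0,"gripper":0.2},
  {"slide":[0,-0.202,0.045],"turn":0,"gripper":0.2},
])

```text
time_s: 23.12
tcp_pos: [0.5534, -0.033, 0.251]
eef_rot: [-180.0, -0.0, -166.5]
contact_force: [-1.3, 1.1, 1.9]
gripper_width: 0.026
gripper_force: 10.0
```

>>> send_rows([
  {"slide":[0,0,0],"turn":0,"gripper":0.35},
  {"slide":[0,0,0],"turn":0,"gripper":0.5},
  {"slide":[0,0,0],"turn":0,"gripper":0.65},
  {"slide":[0,0,0],"turn":0,"gripper":0.8},
  {"slide":[0,0,0],"turn":0,"gripper":1},
])

```text
time_s: 23.53
tcp_pos: [0.5533, -0.0319, 0.2514]
eef_rot: [-180.0, 0.0, -166.5]
contact_force: [0.0, -0.5, -0.4]
gripper_width: 0.0517
gripper_force: 0.0
```

```bash
python3 - <<'E'
from ctl import *
im=optics.capture("scene")["img"]; cv2.imwrite("pics/end1.png",im[:,:,::-1]); print(tube(im),phi_meas(),get_state()["gripper_width"])
E
```

```text
(np.float64(0.30906290855724416), np.float64(-0.4500809523742646), np.float64(36.551412019969725)) 0.3352118073954754 0.0558502545517807
```

Open fully, then lift straight up and back away.

>>> send_rows([
  {"slide":[0,0,0],"turn":0,"gripper":1},
  {"slide":[0,0,0],"turn":0,"gripper":1},
  {"slide":[0,0,0],"turn":0,"gripper":1},
  {"slide":[0,0,-0.03],"turn":0,"gripper":1},
  {"slide":[0,0,-0.08],"turn":0,"gripper":1},
])

```text
time_s: 24.0
tcp_pos: [0.5529, -0.0321, 0.2631]
eef_rot: [180.0, -0.1, -166.5]
contact_force: [0.2, 0.7, 0.1]
gripper_width: 0.0862
gripper_force: 0.0
```

>>> send_rows([
  {"slide":[0,0,-0.16],"turn":0,"gripper":1},
  {"slide":[0,0,-0.34],"turn":0,"gripper":1},
  {"slide":[0,0,-0.54],"turn":0,"gripper":1},
  {"slide":[0,0,-0.74],"turn":0,"gripper":1},
  {"slide":[0,0,-0.9],"turn":0,"gripper":1},
])

```text
time_s: 24.42
tcp_pos: [0.5534, -0.0323, 0.4019]
eef_rot: [-180.0, 0.2, -166.5]
contact_force: [0.7, 0.0, 0.9]
gripper_width: 0.0875
gripper_force: 0.0
```

>>> send_rows([
  {"slide":[0.1,0,0],"turn":0,"gripper":1},
  {"slide":[0.25,0,0],"turn":0,"gripper":1},
  {"slide":[0.45,0,0],"turn":0,"gripper":1},
  {"slide":[0.6,0,0],"turn":0,"gripper":1},
  {"slide":[0.7,0,0],"turn":0,"gripper":1},
])

```text
time_s: 24.83
tcp_pos: [0.4494, -0.0573, 0.3997]
eef_rot: [-180.0, 0.1, -166.5]
contact_force: [-0.1, 1.1, -0.5]
gripper_width: 0.0876
gripper_force: 0.0
```

>>> send_rows([
  {"slide":[0,0,0],"turn":0,"gripper":1},
  {"slide":[0,0,0],"turn":0,"gripper":1},
  {"slide":[0,0,0],"turn":0,"gripper":1},
  {"slide":[0,0,0],"turn":0,"gripper":1},
  {"slide":[0,0,0],"turn":0,"gripper":1},
])

```text
time_s: 25.25
tcp_pos: [0.4517, -0.0565, 0.398]
eef_rot: [-180.0, -0.1, -166.5]
contact_force: [0.2, 0.0, -0.3]
gripper_width: 0.0876
gripper_force: 0.0
```

```bash
python3 - <<'E'
from ctl import *
im=optics.capture("scene")["img"]; cv2.imwrite("pics/end2.png",im[:,:,::-1]); print(tube(im),get_state()["contact_force"])
E
```

```text
(np.float64(0.30905084334896016), np.float64(-0.4745552800013684), np.float64(36.01012241762046)) [ 1.07596568 -0.47502572  0.65755768]
```

View pics/end2.png

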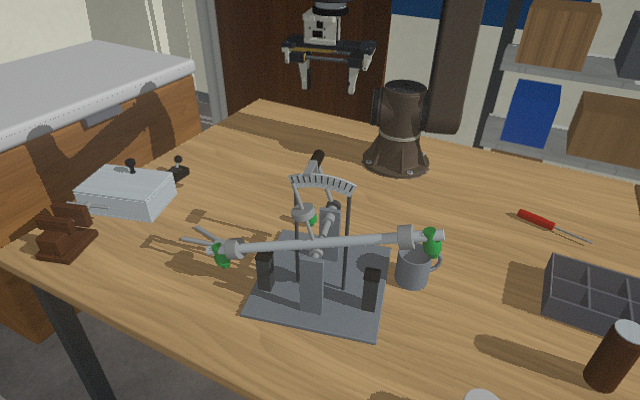

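The picture shows the boom lying on the right rest at about (262,255). The lever is free at (318,160), the gripper is clear, and the mug and snips have not moved.

```bash
python3 -c "
from plant import order; print(order.close_job())"
```

```text
the job is handed in; nothing more can be done
None
```

The boom was held at about 0.103–0.105 rad, my camera estimate of the tab's angle (good to about 0.01 rad), for just over 6 s. It was then set down slowly on the right rest and the lever let go relaxed. The job was handed in at about 25 s of the 59 s limit, with no verdict returned.

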